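# Knock up the divider boards and bail them in

### The job

Lay the two loose divider boards on the untidy pile in the steel rack, then tap the pile on its open front and right sides until all five boards lie flat with their edges flush against the back and left stops. Finish by folding the wire bail down over the pile until it is fully home, and leave the things standing around the work where they are.

Things in the scene. Friction and masses are not known exactly. Their poses are not given: they have to be found in the camera images.
- rack: Fixed sheet-steel rack. Origin on the table (z = 0) under the centre of the place the squared pile must take; turned only about z. +x to its back stop, +y to its left stop; open at the front (-x) and right (-y). A board touching both stops has its centre at x = 0, y = 0 here, long side along y. Floor sheet: top 15 mm above the table, x -28 to +56, y -62 to +74 mm; so boards overhang at the open sides.
- back_stop (a point): Middle of the back stop's inner face, at rack (+32, 0, 30) mm. The stop is an upright 4 mm steel plate, rack y -66 to +70 mm, top 52 mm above the table, with a 50 mm wide thumb notch in the middle cut down to 25 mm above the table. Behind it runs the bail's hinge axis, at rack x +44, z 46 mm, in knuckles.
- left_stop (a point): Middle of the left stop's inner face, at rack (+11, +65, 34) mm. Upright 4 mm steel plate, rack x -26 to +34 mm, top 52 mm above the table.
- bail (a joint): Wire bail, a rectangle of 6 mm steel wire hinged along rack y behind the back stop. 0 = folded down on its stop, grows as it opens up and back, limit 2.45 rad; upright at 1.83; starts at 2.10 to 2.35, leaning away from the pile. Stiff pivot: stays where it is left, never falls; about 1 N at the grip moves it. Side wires at rack y -73 and +77 mm. Shut, it clears a squared pile by about 5 mm.
- bail_grip (a point): Centre of the blue sleeve (10 mm thick, 60 mm along rack y) on the bail's front bar, 89 mm from the hinge axis. With e = joint bail - 0.261 rad: rack x = 44 - 89 cos(e), y = +2, z = 46 + 89 sin(e) mm; shut (-42, 2, 23) mm, 5 mm in front of the pile. A blue thumb tab, 36 mm along y, 4 mm thick, juts 23 mm outward from this point (level when shut, to -x): press there.
- board_1: One of five alike stiff divider boards, 64 mm (its x) by 130 mm (its y) by 5 mm thick, about 35 g, brown card, white upper face. Origin at the centre of its underside. Starts in the untidy pile on the rack's floor, layer 1 from below, its underside 15 mm above the table; up to 24 mm short of the back stop and 28 mm of the left stop, turned up to 0.12 rad.
- board_2: One of five alike stiff divider boards, 64 mm (its x) by 130 mm (its y) by 5 mm thick, about 35 g, brown card, white upper face. Origin at the centre of its underside. Starts in the untidy pile on the rack's floor, layer 2 from below, its underside 20 mm above the table; up to 24 mm short of the back stop and 28 mm of the left stop, turned up to 0.12 rad.
- board_3: One of five alike stiff divider boards, 64 mm (its x) by 130 mm (its y) by 5 mm thick, about 35 g, brown card, white upper face. Origin at the centre of its underside. Starts in the untidy pile on the rack's floor, layer 3 from below, its underside 25 mm above the table; up to 24 mm short of the back stop and 28 mm of the left stop, turned up to 0.12 rad.
- board_4: One of five alike stiff divider boards, 64 mm (its x) by 130 mm (its y) by 5 mm thick, about 35 g, brown card, white upper face. Origin at the centre of its underside. Starts flat on the table to the left, in front of the rack.
- board_5: One of five alike stiff divider boards, 64 mm (its x) by 130 mm (its y) by 5 mm thick, about 35 g, brown card, white upper face. Origin at the centre of its underside. Starts flat on the table to the right, in front of the rack.
- label_cabinet: wooden drawer cabinet right of the work, an obstacle that never moves: 169 mm high, about 215 mm along x and 270 mm along y with its drawers on the right; origin at the middle of its underside; its left wall is at y = -0.28
- lid_stack: oval stack of silver lid boards with a brown paper band, 147 x 112 x 39 mm, right of the rack; bystander, origin at the centre of its underside
- meal_tray: oval foil meal tray with food and a loose white lid board, 160 x 126 x 57 mm, left of the rack; bystander, origin at the centre of its underside
- label_roll: cream roll of labels standing on its end, 68 mm across, 35 mm high; bystander, origin at the centre of its underside
- stapler: blue stapler, 128 mm long, 30 mm wide, 51 mm high, between the robot and the boards; bystander, origin at the centre of its underside
- crimp_roller: crimping roller with a wooden handle, 162 mm long, 29 mm high, between the robot and the boards; bystander, origin at the centre of its underside
- tape_roll: roll of brown tape lying flat, 92 mm across, 48 mm high; bystander, origin at the centre of its underside

How it is judged (in metres and radians):
At the end, for the whole second after the job is handed in: All five boards lie flat in the rack's pile (any order), each within 3.5 mm of touching both the back and the left stop and within 0.05 rad of square with them, at rest, and the bail is folded down to within 0.06 rad of its stop (value of joint bail below 0.06 rad and x of board_1 in the frame of rack between -0.0035 and 0.0035 m and y of board_1 in the frame of rack between -0.0035 and 0.0035 m and z of board_1 in the frame of rack between 0.012 and 0.038 m and angle between the x axis of each of board_1, board_2, board_3, board_4, board_5 and the x axis of rack, either way round below 0.05 rad and angle between the z axis of each of board_1, board_2, board_3, board_4, board_5 and the z axis of rack, either way round below 0.05 rad and linear speed of each of board_1, board_2, board_3, board_4, board_5 below 0.02 m/s and x of board_2 in the frame of rack between -0.0035 and 0.0035 m and y of board_2 in the frame of rack between -0.0035 and 0.0035 m and z of board_2 in the frame of rack between 0.012 and 0.038 m and x of board_3 in the frame of rack between -0.0035 and 0.0035 m and y of board_3 in the frame of rack between -0.0035 and 0.0035 m and z of board_3 in the frame of rack between 0.012 and 0.038 m and x of board_4 in the frame of rack between -0.0035 and 0.0035 m and y of board_4 in the frame of rack between -0.0035 and 0.0035 m and z of board_4 in the frame of rack between 0.012 and 0.038 m and x of board_5 in the frame of rack between -0.0035 and 0.0035 m and y of board_5 in the frame of rack between -0.0035 and 0.0035 m and z of board_5 in the frame of rack between 0.012 and 0.038 m).
It fails at once if the lid stack, the label roll or the stapler is moved by more than 25 mm (distance of any of lid_stack, label_roll, stapler from where it was at the start of the episode above 0.025 m).
It also fails if it takes over 72 s, if anything falls off the work surface, if the arm or the gripper's body presses on something with over 40 N, if the wrist force passes 120 N, or if a joint passes its speed limit or range.

### The arm

A 6-joint arm with a two-finger parallel gripper is mounted at the origin on the work surface; the furniture and walls round the work are solid. World frame = base frame: x ahead of the robot, y to its left, z up, the work surface at z = 0. Lengths are in mm, angles in rad, forces in N, time in s.
With the tool pointing down it reaches from about 275 to 1000 mm from the base axis. Payload 8.4 kg.
Tool frame: the origin (TCP) lies at the centre of the arm's flange, where the gripper is bolted on; the fingertips stand r.tip_extent ahead of it and the grasp point (between the pads) lies 155 mm ahead of it (r.tip_extent is the distance from the TCP to the fingertips, in mm); z points along the fingers, y is the direction in which the jaws open and shut (so a half turn about z gives the same grasp; the last joint's range is limited). The gripper opens to 85 mm and grips with 20 to 120 N. Pads are 22 mm wide; open, the fingers measure 114 mm over their backs; the gripper's body (76 mm by 85 mm) begins 54 mm behind the grasp point. The pads swing forward as they close: fully open they stand 13 mm farther back than shut.
Start: joints at [-1.262, 0.353, 1.633, -0, 1.155, -0.002], TCP at [191.137, -595.06, 404.681] pointing down, gripper open.
Joint ranges: [-2.63, 2.63], [-0.92, 2.1], [0.06, 2.66], [-1.3, 4.44], [0, 2.69], [-3.02, 3.02]. Speed limits (rad/s): [2.22, 2.22, 2.79, 3.14, 3.14, 3.14].

### API

Orientations are given as [roll, pitch, yaw] about the fixed x, y, z axes, in that order (R = Rz(yaw) Ry(pitch) Rx(roll)).
In Python, from rig import sense, grab_frame, job, r gives the robot as it stands. The module is installed in compiled form; this text tells all that it offers.
- The arm moves only by the shell command python3 -m creep 'ROWS' [FORCE]. ROWS is JSON, a list of rows, each a list of 7 numbers: the turn, a rotation vector about the tool's x, y, z in rad, then the shift along the tool's x, y, z in mm, then the closure, from 0 (fully open) to 1 (shut). In form: [[wx, wy, wz, dx, dy, dz, fingers], ...]. A call has 1 to 10 rows; each row shifts and turns the pose as measured when the row begins, along the tool's axes as they then stand; what a row does not reach is not made up. A row lasts 1/12 s, in which the tool goes at most 41.7 mm and 7.16 degrees, less where a joint would pass 70% of its speed; a pose out of reach is approached as far as the arm can. A call with a gripper value outside its range is refused whole. The fingers move at their own pace and stop on an object; FORCE is the grip in N (left out, the last holds). Time passes only in rows, so rows that do not move let the fingers close. It gives the time, the measured TCP pose, the force and the opening at its end, in the units of the state.
- sense(): the state, without advancing time (a new reading comes with each control period).
- grab_frame(name): name is "side" or "top"; returns a dict with "color" (420x560x3 uint8, red, green, blue), "mtx" (3x3 intrinsics, pixels), "T" (4x4, takes a point from camera to world coordinates). Camera axes: x right, y down, z forward; pixel columns grow to the right and rows downward; lengths in mm; the calibration is good to about 2 mm. A picture is of the moment at which its call begins. There is no depth.
- job.sign_off(): hands the job in, once; it reports no verdict.
The state is a dict: "clock": time; "qpos": joint angles; "qvel": joint speeds; "joint_efforts": joint torques, N m; "eef_pos": TCP position; "tcp_rot": TCP orientation; "contact_force": force on the tool from outside, world axes, zero at the start; "wrist_torque": the same for the moment, N m; "opening": opening from 0.0 (shut) to 1.0 (fully open).
Only numpy, scipy, OpenCV 4.12 (cv2) and the standard library are available. Lean on these libraries where they do the work, as an engineer would, in place of code of your own. Each camera call takes 0.05 s, during which the arm holds its last target.

## Working session

There is one attempt and no reset: what is moved stays moved. The work goes in short steps, Python scripts to look and compute and a shell command to move; the robot and the scene stay as the last step left them, time stands still between calls to the robot, and variables do not carry over. Pictures are saved under pics/ and viewed, and the job is handed in when it is done.

```bash
ls; mkdir -p pics
python3 - <<'E'
from rig import sense, grab_frame, r
import cv2
print(sense(), r.tip_extent)
for n in ("side","top"):
    f=grab_frame(n); cv2.imwrite(f"pics/{n}0.png",f["color"][:,:,::-1]); print(n,f["mtx"].round(1).tolist(),f["T"].round(4).tolist())
E
```

```text
pics
{'clock': 0.0, 'qpos': array([-1.26241699e+00,  3.53653682e-01,  1.63414800e+00, -3.21972012e-06,
        1.15521666e+00, -2.38574398e-03]), 'qvel': array([-0.00016682, -0.00105008, -0.00125079, -0.00068385,  0.00045078,
        0.00102892]), 'joint_efforts': array([-1.60514264e-03, -6.05252767e+01, -3.42063868e+01,  2.18961586e-04,
        9.38079553e-03,  1.05249040e-05]), 'eef_pos': array([ 191.05113838, -594.82803342,  403.95212652]), 'tcp_rot': array([-3.14016696e+00, -4.57526191e-07,  3.10766385e-01]), 'contact_force': array([-0.33489912,  0.23791942,  0.06371848]), 'wrist_torque': array([ 0.01509952, -0.00013405, -0.00243019]), 'opening': 1.0004060769174756} 173.4
side [[403.7, 0.0, 277.0], [0.0, 403.7, 211.3], [0.0, 0.0, 1.0]] [[-0.9875, -0.1152, 0.108, 339.2388], [-0.1572, 0.7798, -0.606, 692.7884], [-0.0144, -0.6153, -0.7881, 1005.7096], [0.0, 0.0, 0.0, 1.0]]
top [[487.2, 0.0, 273.2], [0.0, 487.2, 212.5], [0.0, 0.0, 1.0]] [[-0.0051, -0.9972, 0.0742, 378.6721], [-0.9999, 0.004, -0.0143, -41.8345], [0.0139, -0.0743, -0.9971, 1268.0667], [0.0, 0.0, 0.0, 1.0]]
```

View pics/side0.png

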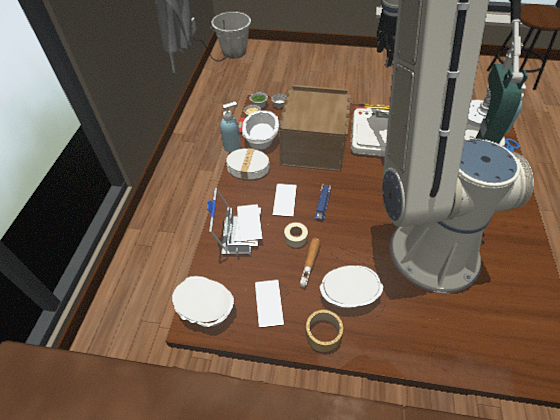

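View pics/top0.png

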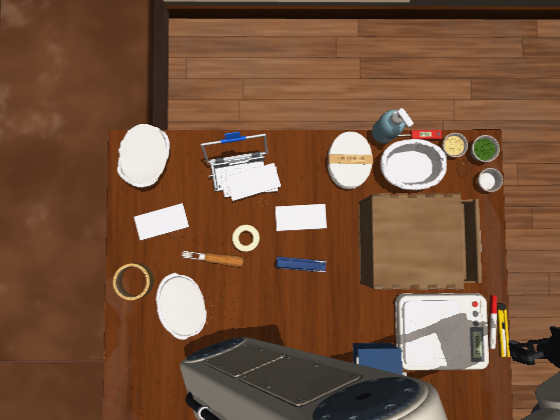

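The side view shows the rack near (235,235) and the loose boards at (269,303) and (284,199). In the top view the pile is near (245,180), the loose boards at (161,221) and (301,217), and the label roll at (246,238). I'll zoom in next.

```bash
cat > h.py <<'E'
import numpy as np, cv2
from rig import sense, grab_frame
def ray(f,uv,z):
    uv=np.atleast_2d(np.asarray(uv,float)); d=np.c_[uv,np.ones(len(uv))]@np.linalg.inv(f["mtx"]).T@f["T"][:3,:3].T
    o=f["T"][:3,3]; return o+d*((z-o[2])/d[:,2])[:,None]
def proj(f,P):
    P=np.atleast_2d(np.asarray(P,float)); c=(P-f["T"][:3,3])@f["T"][:3,:3]; q=c@f["mtx"].T; return q[:,:2]/q[:,2:]
def crop(f,name,u0,v0,u1,v1,s):
    im=f["color"][v0:v1,u0:u1,::-1]; cv2.imwrite("pics/"+name,cv2.resize(im,None,fx=s,fy=s,interpolation=cv2.INTER_CUBIC))
E
python3 - <<'E'
from h import *
f=grab_frame("top"); crop(f,"t1.png",120,120,330,270,3.8)
g=grab_frame("side"); crop(g,"s1.png",195,170,335,275,5.5)
for f,n,b in ((f,"top",[(161,221),(301,217)]),(g,"side",[(269,303),(284,199)])):
    c=f["color"]; m=((c.min(2)>150)&(c.max(2).astype(int)-c.min(2)<40)).astype(np.uint8)
    k,l,st,ce=cv2.connectedComponentsWithStats(m)
    for p in b:
        i=l[p[1],p[0]]; cs=max(cv2.findContours((l==i).astype(np.uint8),0,1)[0],key=cv2.contourArea).reshape(-1,2)
        w=ray(f,cs,5)[:,:2].astype(np.float32); print(n,st[i,4],cv2.minAreaRect(w))
E
```

```text
top 1242 ((451.29132080078125, 231.11239624023438), (63.34761428833008, 130.9149169921875), 15.581497192382812)
top 1229 ((461.2503356933594, -130.70236206054688), (63.3077392578125, 130.99929809570312), 2.832895278930664)
side 1115 ((450.7663879394531, 231.21658325195312), (65.5350341796875, 131.06539916992188), 15.544599533081055)
side 649 ((460.5951232910156, -129.9563446044922), (66.15084838867188, 132.05258178710938), 3.01606822013855)
```

View pics/t1.png

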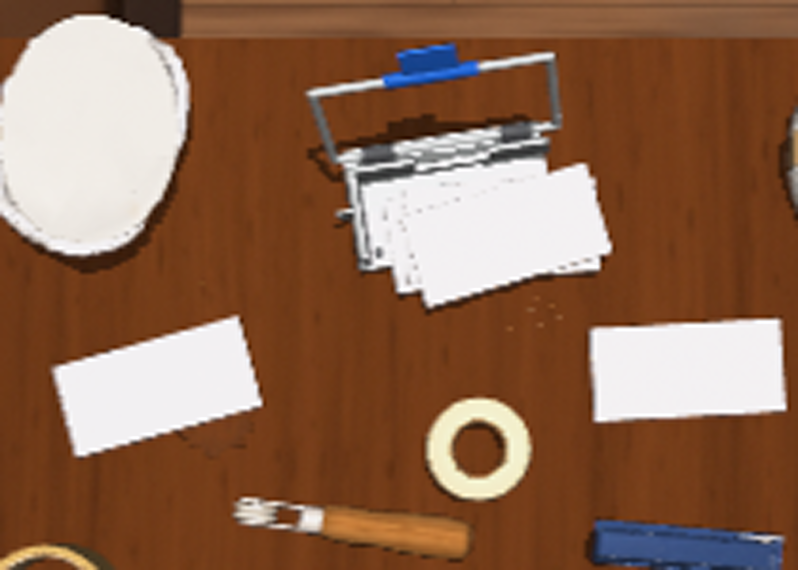

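View pics/s1.png

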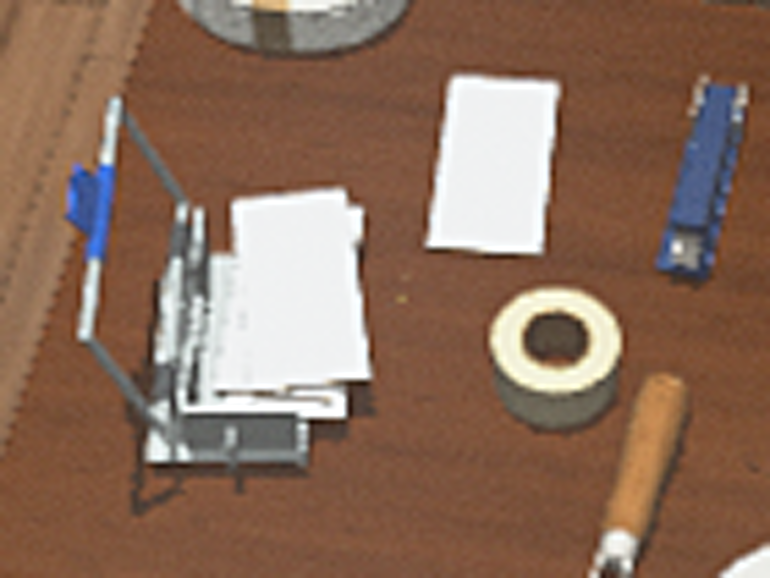

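Loose boards located consistently by both views. The next step is to localise the rack.

Run:
```python
from h import *
f=grab_frame("top"); crop(f,"t2.png",195,125,285,192,8.8)
g=grab_frame("side"); crop(g,"s2.png",200,180,270,260,7.4)
```

```text
(no output)
```

View pics/t2.png

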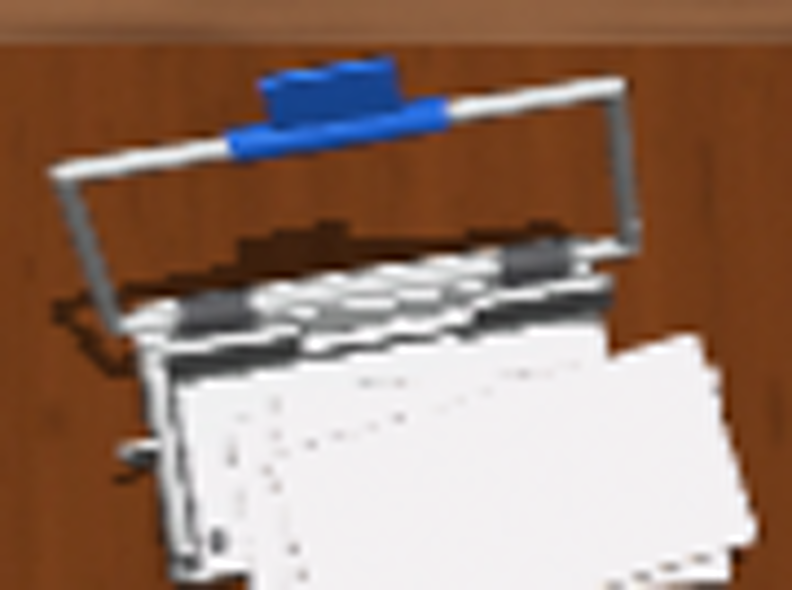

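View pics/s2.png

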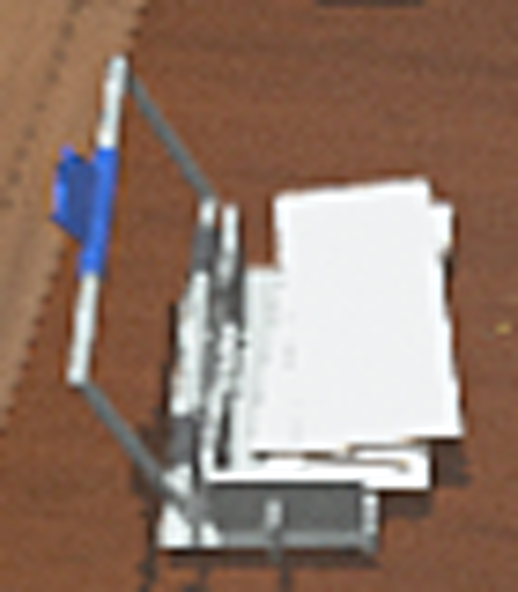

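Run:
```python
from h import *
from scipy.optimize import least_squares
f=grab_frame("top"); g=grab_frame("side")
T=[((112,325),(44,79,46)),((636,243),(44,-75,46)),((180,577),(-26,67,52)),((610,283),(34,-66,52)),((170,358),(34,65,52))]
S=[((208,202),(44,-75,46)),((232,208),(34,-66,52)),((372,485),(-26,68,52))]
o=[]
for (p,q) in T: o.append((f,np.array(p)/8.8+[195,125]-.44,q,'t'))
for (p,q) in S: o.append((g,np.array(p)/7.4+[200,180]-.43,q,'s'))
def W(a,q): c,s=np.cos(a[2]),np.sin(a[2]); return [a[0]+c*q[0]-s*q[1],a[1]+s*q[0]+c*q[1],q[2]]
W_=[(ray(F,p,q[2])[0],q,n) for F,p,q,n in o]
for sel in ('ts','t','s'):
    L=[w for w in W_ if w[2] in sel]
    s=least_squares(lambda a:np.concatenate([(np.array(W(a,q))-w)[:2] for w,q,n in L]),[530,60,.15],loss='soft_l1')
    print(sel,s.x.round(3),s.fun.round(1).tolist())
    if sel=='ts': A=s.x
# bail angle from grip, top: sleeve center at crop(340,128); tab end top
for th in np.arange(2.0,2.46,.1):
    e=th-.261
    P=W(A,(44-89*np.cos(e),2,46+89*np.sin(e))); Q=W(A,(44-112*np.cos(e),2,46+112*np.sin(e)))
    print(round(th,2),((proj(f,[P,Q])-[195,125]+.44)*8.8).round(0).tolist(),((proj(g,[P,Q])-[200,180]+.43)*7.4).round(0).tolist())
c=f["color"]; m=((c.min(2)>205)).astype(np.uint8)[125:215,200:300]; 
# top board in the pile corners: (t1 crop) 
P=ray(f,np.array([(404,215),(585,165),(610,253),(428,305)])/3.8+[120,120]-.37,30)
c=P.mean(0);print(P.round(0).tolist(),"centre rack",(np.array([[np.cos(A[2]),np.sin(A[2])],[-np.sin(A[2]),np.cos(A[2])]])@(c[:2]-A[:2])).round(1))
for n,uv,z in(("roll",(246,238),35),("lid",(350,160),39),("tray",(143,155),57),("stapler",(301,264),51)): print(n,ray(f,uv,z).round(0))
```

```text
ts [5.66172e+02 2.39500e+01 1.65000e-01] [-3.2, 2.3, -1.5, 1.2, 3.4, -0.6, -0.0, 0.9, -0.1, 4.2, -0.4, -3.0, 0.5, -1.9, 2.7, -3.4]
t [5.66626e+02 2.26090e+01 1.63000e-01] [-2.6, 0.9, -1.1, -0.3, 4.0, -1.9, 0.3, -0.5, 0.4, 2.8]
s [5.4405e+02 4.5952e+01 2.2200e-01] [-18.8, 22.3, -18.3, 22.7, -22.9, 16.4]
2.0 [[339.0, 177.0], [331.0, 144.0]] [[131.0, 211.0], [112.0, 173.0]]
2.1 [[334.0, 147.0], [325.0, 106.0]] [[109.0, 215.0], [84.0, 178.0]]
2.2 [[330.0, 119.0], [319.0, 70.0]] [[87.0, 220.0], [56.0, 184.0]]
2.3 [[326.0, 92.0], [314.0, 36.0]] [[67.0, 226.0], [31.0, 192.0]]
2.4 [[323.0, 68.0], [310.0, 6.0]] [[48.0, 233.0], [7.0, 202.0]]
[[565.0, 61.0, 30.0], [598.0, -61.0, 30.0], [538.0, -78.0, 30.0], [504.0, 45.0, 30.0]] centre rack [-20.1 -29.4]
roll [[406.  10.  35.]]
lid [[ 604. -256.   39.]]
tray [[615. 266.  57.]]
stapler [[ 341. -128.   51.]]
```

```bash
cat >> h.py <<'E'
RX,RY,RYAW=566.5,22.5,0.163
def rack(x,y): c,s=np.cos(RYAW),np.sin(RYAW); return RX+c*x-s*y, RY+s*x+c*y
def need(x,y,z,yaw):
    s=sense(); p=s["eef_pos"]; rr=s["tcp_rot"]
    from scipy.spatial.transform import Rotation as R
    R0=R.from_euler('xyz',rr); Rt=R.from_euler('xyz',[np.pi,0,yaw])
    w=(R0.inv()*Rt).as_rotvec(); d=np.array([x,y,z])-p
    print("t",round(s["clock"],2),"tcp",p.round(1),"yaw",round(rr[2],3),"turn",w.round(3),"shift now-axes",R0.inv().apply(d).round(1),"shift after turn",Rt.inv().apply(d).round(1),"F",s["contact_force"].round(1),"open",round(s["opening"],3))
E
python3 - <<'E'
from h import *
need(451,231,220,np.pi/2+.272)
E
```

```text
t 0.4 tcp [ 191.1 -595.   404.6] yaw 0.311 turn [-0.    -0.    -1.532] shift now-axes [ 500.  -707.   184.7] shift after turn [725.9 472.2 184.6] F [ 0.2 -0.3 -0.7] open 1.0
```

```bash
python3 -m creep '[[0,0,-0.12,0,0,0,0.15],[0,0,-0.12,0,0,0,0.15],[0,0,-0.12,0,0,0,0.15],[0,0,-0.12,0,0,0,0.15],[0,0,-0.12,0,0,0,0.15],[0,0,-0.12,0,0,0,0.15],[0,0,-0.12,0,0,0,0.15],[0,0,-0.12,0,0,0,0.15],[0,0,-0.12,0,0,0,0.15],[0,0,-0.12,0,0,0,0.15]]' 20
python3 - <<'E'
from h import *
need(451,231,220,np.pi/2+.272)
E
```

```text
clock: 1.23
eef_pos: [191.1, -594.9, 404.4]
tcp_rot: [-3.141, -0.0, 1.555]
contact_force: [-0.4, 0.5, 0.4]
opening: 0.85
t 1.23 tcp [ 191.1 -594.9  404.4] yaw 1.555 turn [-0.    -0.    -0.288] shift now-axes [829.8 246.9 184.8] shift after turn [725.7 472.3 184.4] F [-0.4  0.5  0.4] open 0.85
```

```bash
python3 -m creep '[[0,0,-0.096,0,0,0,0.15],[0,0,-0.096,0,0,0,0.15],[0,0,-0.096,0,0,0,0.15],[0,0,0,29,18.9,0,0.15],[0,0,0,29,18.9,0,0.15],[0,0,0,29,18.9,0,0.15],[0,0,0,29,18.9,0,0.15],[0,0,0,29,18.9,0,0.15],[0,0,0,29,18.9,0,0.15],[0,0,0,29,18.9,0,0.15]]' >/dev/null; python3 -m creep '[[0,0,0,29,18.9,0,0.15],[0,0,0,29,18.9,0,0.15],[0,0,0,29,18.9,0,0.15],[0,0,0,29,18.9,0,0.15],[0,0,0,29,18.9,0,0.15],[0,0,0,29,18.9,0,0.15],[0,0,0,29,18.9,0,0.15],[0,0,0,29,18.9,0,0.15],[0,0,0,29,18.9,0,0.15],[0,0,0,29,18.9,0,0.15]]'
python3 - <<'E'
from h import *
need(451,231,220,np.pi/2+.272)
E
```

```text
clock: 2.9
eef_pos: [356.8, -10.6, 404.2]
tcp_rot: [3.134, 0.01, 1.856]
contact_force: [0.5, -0.7, 0.4]
opening: 0.851
t 2.9 tcp [356.8 -10.6 404.2] yaw 1.856 turn [0.007 0.01  0.014] shift now-axes [207.  157.1 183.4] shift after turn [207.4 155.6 184.2] F [ 0.5 -0.7  0.4] open 0.851
```

```bash
python3 -m creep '[[0,0,0,26,19.5,18,0.15],[0,0,0,26,19.5,18,0.15],[0,0,0,26,19.5,18,0.15],[0,0,0,26,19.5,18,0.15],[0,0,0,26,19.5,18,0.15],[0,0,0,26,19.5,18,0.15],[0,0,0,26,19.5,18,0.15],[0,0,0,24,19,18,0.15],[0,0,0,0,0,18,0.15],[0.007,0.01,0.014,0,0,18,0.15]]'
python3 - <<'E'
from h import *
need(451,231,185,np.pi/2+.272)
f=grab_frame("top"); crop(f,"t3.png",110,170,260,290,5)
g=grab_frame("side"); crop(g,"s3.png",195,190,345,345,3.8)
E
```

```text
clock: 3.73
eef_pos: [457.2, 252.6, 223.0]
tcp_rot: [3.119, -0.001, 1.851]
contact_force: [-0.4, -0.4, -0.5]
opening: 0.845
t 3.73 tcp [457.2 252.6 223. ] yaw 1.851 turn [ 0.023 -0.001  0.008] shift now-axes [-19.  -12.8  37.7] shift after turn [-19.1 -11.8  38. ] F [-0.4 -0.4 -0.5] open 0.845
```

View pics/s3.png

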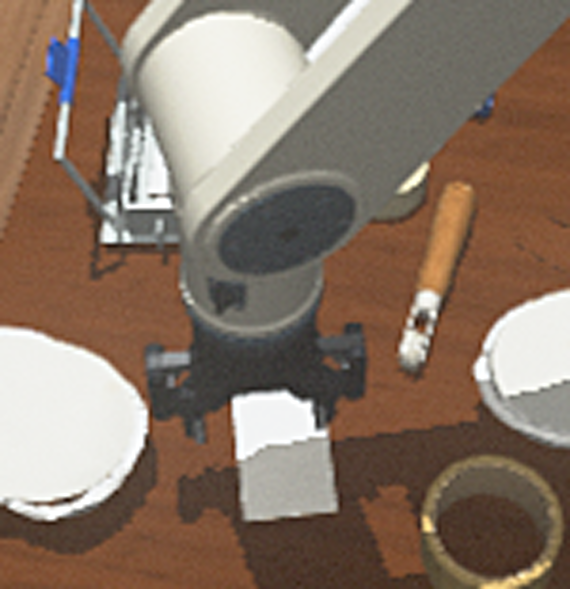

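View pics/t3.png

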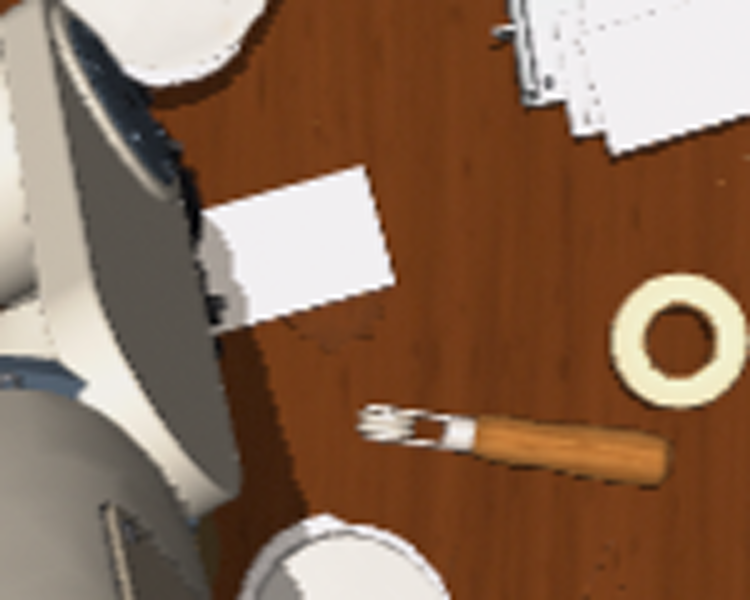

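The gripper is above board 4, about 20 mm too far left. I'll correct that and descend.

```bash
python3 -m creep '[[0.01,0,0,-10,-6,0,0.15],[0.01,0,0,-8,-5,10,0.15],[0,0,0,0,0,10,0.15],[0,0,0,0,0,0,0.15]]'
python3 - <<'E'
from h import *
need(451,231,180,np.pi/2+.272)
E
```

```text
clock: 4.17
eef_pos: [450.5, 227.7, 202.8]
tcp_rot: [-3.141, 0.0, 1.85]
contact_force: [-0.4, -0.0, -0.0]
opening: 0.854
t 4.17 tcp [450.5 227.7 202.8] yaw 1.85 turn [-0.001  0.     0.007] shift now-axes [ 3.   1.4 22.8] shift after turn [ 3.   1.4 22.8] F [-0.4 -0.  -0. ] open 0.854
```

```bash
python3 -m creep '[[0,0,0.007,3,1,12,0.15],[0,0,0,0,0,11,0.15],[0,0,0,0,0,4,0.15],[0,0,0,0,0,0,0.15]]'; for i in 1 2 3; do python3 -m creep '[[0,0,0,0,0,2.5,0.15],[0,0,0,0,0,0,0.15]]'|egrep 'eef|force|open'; done
```

```text
clock: 4.5
eef_pos: [451.3, 229.1, 176.1]
tcp_rot: [3.14, 0.0, 1.84]
contact_force: [-0.3, 0.3, -0.4]
opening: 0.851
eef_pos: [451.4, 228.9, 173.5]
contact_force: [-0.0, -0.2, -0.7]
opening: 0.847
eef_pos: [451.6, 229.0, 171.4]
contact_force: [-0.4, -1.7, 0.1]
opening: 0.85
eef_pos: [451.8, 229.2, 169.1]
contact_force: [-0.2, -0.4, 0.0]
opening: 0.852
```

```bash
for i in 1 2 3; do python3 -m creep '[[0,0,0,0,0,1.5,0.15],[0,0,0,0,0,0,0.15]]'|egrep 'eef|force|open'; done;python3 - <<'E'
from h import *
g=grab_frame("side"); crop(g,"s4.png",215,250,325,335,7)
E
```

```text
eef_pos: [451.9, 229.3, 167.6]
contact_force: [-0.2, -1.0, 0.1]
opening: 0.849
eef_pos: [452.0, 229.4, 166.0]
contact_force: [0.4, -0.1, 0.1]
opening: 0.853
eef_pos: [452.1, 229.5, 165.1]
contact_force: [0.1, -1.0, 1.7]
opening: 0.854
```

View pics/s4.png

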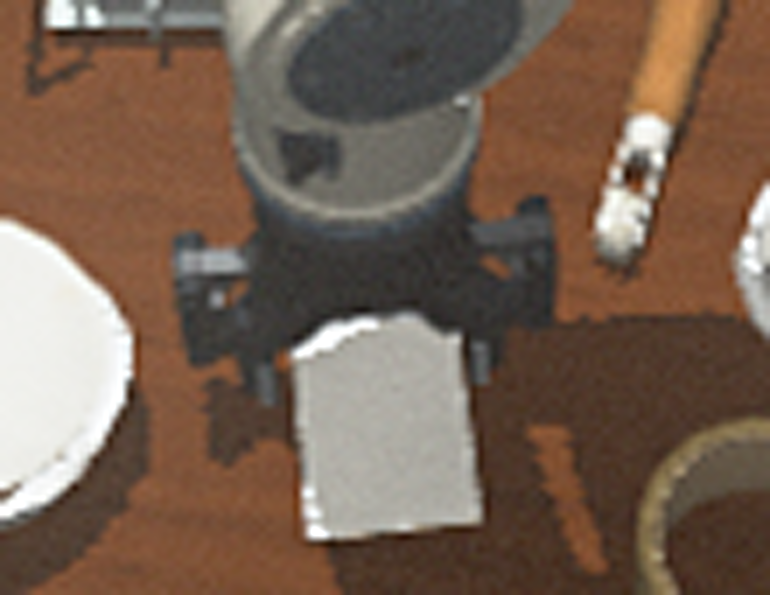

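The force starts to rise at z=165, so the tips are on the table. I'll raise slightly, because the pads swing forward, and then close.

```bash
python3 -m creep '[[0,0,0,0,0,-3,0.15],[0,0,0,0,0,0,0.22],[0,0,0,0,0,0,0.28],[0,0,0,0,0,0,0.35],[0,0,0,0,0,0,0.35],[0,0,0,0,0,0,0.35]]' 25; python3 -m creep '[[0,0,0,0,0,-8,0.35],[0,0,0,0,0,-15,0.35],[0,0,0,0,0,-15,0.35],[0,0,0,0,0,0,0.35]]';python3 - <<'E'
from h import *
g=grab_frame("side"); crop(g,"s5.png",215,250,325,335,7)
E
```

```text
clock: 6.05
eef_pos: [452.1, 229.5, 168.5]
tcp_rot: [3.137, -0.0, 1.84]
contact_force: [-0.5, 0.2, 0.7]
opening: 0.738
clock: 6.38
eef_pos: [451.4, 229.1, 207.6]
tcp_rot: [3.14, 0.0, 1.84]
contact_force: [0.6, 0.3, -0.1]
opening: 0.736
```

View pics/s5.png

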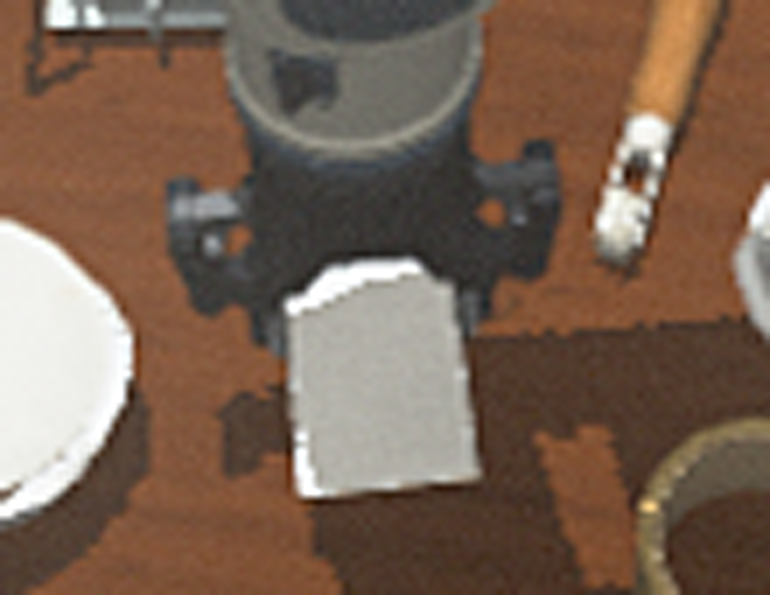

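Board 4 is lifted. Now I'll carry it to the pile.

Run:
```python
from h import *
x,y=rack(-19,-17); print(x,y)
need(x,y,240,np.pi/2+RYAW)
```

```text
550.5105929884256 2.642032747075625
t 6.43 tcp [451.2 229.  206.7] yaw 1.84 turn [0.001 0.    0.107] shift now-axes [-244.6   35.5  -33.2] shift after turn [-239.5   61.3  -33.3] F [ 0.   0.8 -0.1] open 0.738
```

```bash
python3 -m creep '[[0,0,0.053,0,0,-17,0.35],[0,0,0.053,0,0,-17,0.35],[0,0,0,-12,3,-2,0.35],[0,0,0,-22,6,0,0.35],[0,0,0,-22,6,0,0.35],[0,0,0,-22,6,0,0.35],[0,0,0,-22,6,0,0.35],[0,0,0,-22,6,0,0.35],[0,0,0,-22,6,0,0.35],[0,0,0,-22,6,0,0.35]]' >/dev/null; python3 -m creep '[[0,0,0,-22,6,0,0.35],[0,0,0,-12,3,0,0.35],[0,0,0,-6,1,0,0.35],[0,0,0,0,0,0,0.35]]'
python3 - <<'E'
from h import *
x,y=rack(-19,-17)
need(x,y,201,np.pi/2+RYAW)
E
```

```text
clock: 7.6
eef_pos: [540.7, 19.2, 233.7]
tcp_rot: [-3.135, 0.002, 1.747]
contact_force: [-0.4, 0.8, -0.2]
opening: 0.738
t 7.6 tcp [540.7  19.2 233.7] yaw 1.747 turn [-0.007  0.002  0.014] shift now-axes [-17.9   7.   32.7] shift after turn [-17.9   7.   32.7] F [-0.4  0.8 -0.2] open 0.738
```

```bash
python3 -m creep '[[-0.006,0,0.012,-10,4,0,0.35],[0,0,0,-8,3,8,0.35],[0,0,0,0,0,12,0.35],[0,0,0,0,0,5,0.35],[0,0,0,0,0,0,0.35]]'
python3 - <<'E'
from h import *
x,y=rack(-19,-17)
need(x,y,201,np.pi/2+RYAW)
g=grab_frame("side"); crop(g,"s6.png",195,170,305,275,5.6)
f=grab_frame("top"); crop(f,"t6.png",195,125,300,205,7)
E
```

```text
clock: 8.02
eef_pos: [550.3, 2.0, 204.6]
tcp_rot: [-3.14, 0.001, 1.736]
contact_force: [0.6, -0.4, -0.4]
opening: 0.737
t 8.02 tcp [550.3   2.  204.6] yaw 1.736 turn [-0.002  0.001  0.003] shift now-axes [0.6 0.3 3.6] shift after turn [0.6 0.3 3.6] F [ 0.6 -0.4 -0.4] open 0.737
```

View pics/s6.png

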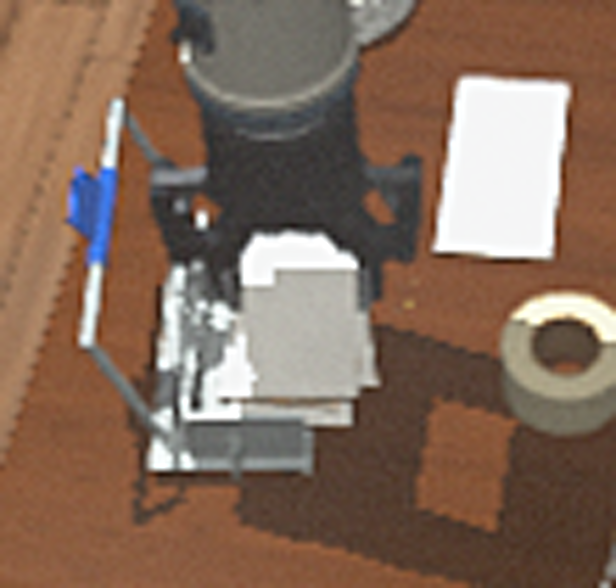

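View pics/t6.png

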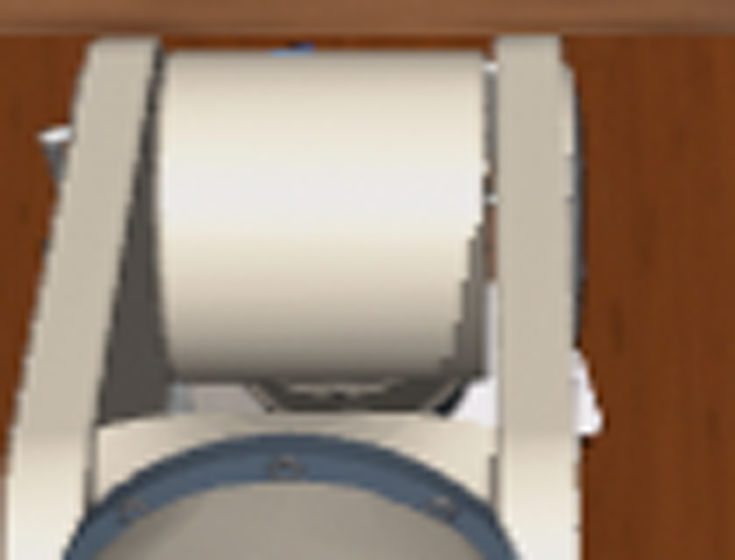

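Board 4 is just above the pile and clear of the stops. Next I'll set it down and release.

```bash
python3 -m creep '[[0,0,0,0,0,2,0.35],[0,0,0,0,0,2,0.35],[0,0,0,0,0,1,0.35],[0,0,0,0,0,0,0.35]]'; python3 -m creep '[[0,0,0,0,0,0,0.15],[0,0,0,0,0,0,0.15],[0,0,0,0,0,0,0.15],[0,0,0,0,0,-10,0.15],[0,0,0,0,0,-15,0.15],[0,0,0,0,0,-15,0.15],[0,0,0,0,0,-10,0.15],[0,0,0,0,0,0,0.15]]'
python3 - <<'E'
from h import *
need(461,-130.5,210,np.pi/2+.051)
E
```

```text
clock: 8.45
eef_pos: [550.4, 3.3, 200.6]
tcp_rot: [-3.141, 0.001, 1.738]
contact_force: [0.4, 0.0, -0.8]
opening: 0.739
clock: 9.12
eef_pos: [550.4, 3.5, 255.1]
tcp_rot: [-3.141, 0.001, 1.739]
contact_force: [0.2, 0.2, 0.2]
opening: 0.846
t 9.12 tcp [550.4   3.5 255.1] yaw 1.739 turn [-0.001  0.001  0.117] shift now-axes [-117.2 -110.5   45.3] shift after turn [-129.3  -96.1   45.1] F [0.2 0.2 0.2] open 0.846
```

```bash
python3 -m creep '[[0,0,0.059,0,0,0,0.15],[0,0,0.059,0,0,0,0.15],[0,0,0,-22,-16,0,0.15],[0,0,0,-22,-16,0,0.15],[0,0,0,-22,-16,0,0.15],[0,0,0,-22,-16,9,0.15],[0,0,0,-18,-13,9,0.15],[0,0,0,-10,-8,9,0.15],[0,0,0,-5,-4,9,0.15],[0,0,0,0,0,0,0.15]]'
python3 - <<'E'
from h import *
need(461,-130.5,180,np.pi/2+.051)
f=grab_frame("top"); crop(f,"t7.png",195,125,335,235,5.6)
g=grab_frame("side"); crop(g,"s7.png",195,170,335,275,5.5)
E
```

```text
clock: 9.95
eef_pos: [465.0, -125.3, 219.7]
tcp_rot: [3.133, 0.002, 1.617]
contact_force: [0.1, 1.4, 0.1]
opening: 0.848
t 9.95 tcp [ 465.  -125.3  219.7] yaw 1.617 turn [ 0.009  0.002 -0.005] shift now-axes [-4.9 -4.5 39.7] shift after turn [-5.  -4.2 39.7] F [0.1 1.4 0.1] open 0.848
```

View pics/t7.png

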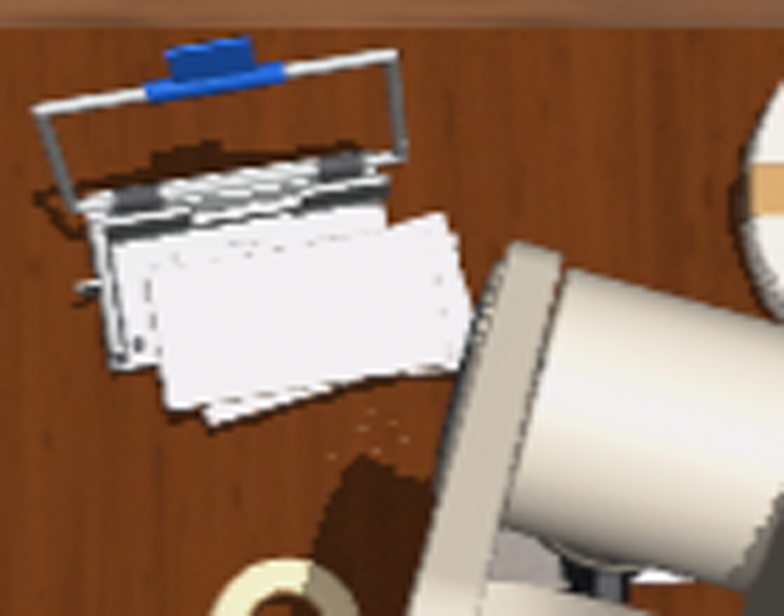

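View pics/s7.png

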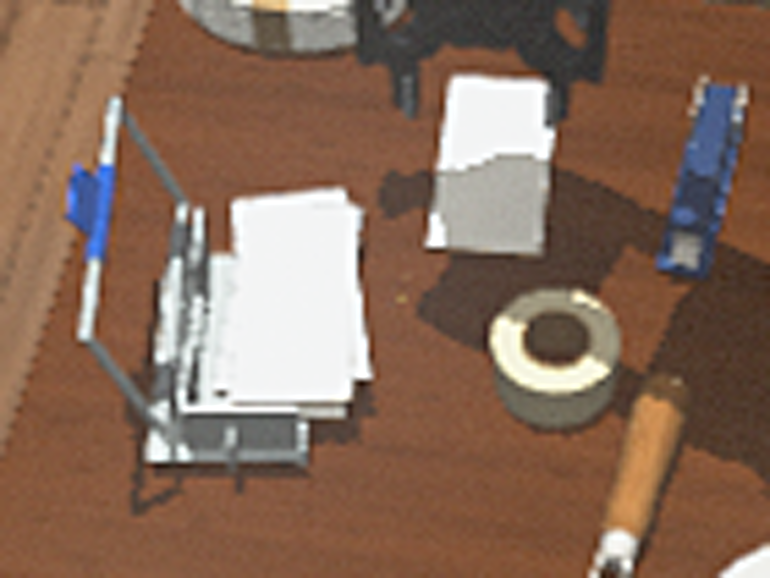

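Board 4 lies on the pile, square with the rack. Now I'll grasp board 5.

```bash
python3 -m creep '[[0.009,0.002,-0.005,-5,-4.2,10,0.15],[0,0,0,0,0,12,0.15],[0,0,0,0,0,9,0.15],[0,0,0,0,0,6,0.15],[0,0,0,0,0,0,0.15]]'
python3 - <<'E'
from h import *
need(461,-130.5,168.5,np.pi/2+.051)
E
```

```text
clock: 10.47
eef_pos: [465.4, -128.4, 182.4]
tcp_rot: [3.137, 0.001, 1.628]
contact_force: [-0.8, 1.2, -1.0]
opening: 0.854
t 10.47 tcp [ 465.4 -128.4  182.4] yaw 1.628 turn [0.005 0.001 0.006] shift now-axes [-1.8 -4.5 13.9] shift after turn [-1.9 -4.5 13.9] F [-0.8  1.2 -1. ] open 0.854
```

```bash
python3 -m creep '[[0.005,0,0.006,-2,-4.4,3,0.15],[0,0,0,0,0,5,0.15],[0,0,0,0,0,0,0.15]]'
python3 - <<'E'
from h import *
need(461,-130.5,168.5,np.pi/2+.051)
E
```

```text
clock: 10.72
eef_pos: [461.1, -130.4, 173.5]
tcp_rot: [-3.14, 0.001, 1.623]
contact_force: [0.3, 0.5, -0.4]
opening: 0.855
t 10.72 tcp [ 461.1 -130.4  173.5] yaw 1.623 turn [-0.001  0.001  0.001] shift now-axes [-0.1 -0.1  5. ] shift after turn [-0.1 -0.1  5. ] F [ 0.3  0.5 -0.4] open 0.855
```

```bash
python3 -m creep '[[0,0,0,0,0,4,0.15],[0,0,0,0,0,1,0.15],[0,0,0,0,0,0,0.22],[0,0,0,0,0,0,0.28],[0,0,0,0,0,0,0.35],[0,0,0,0,0,0,0.35],[0,0,0,0,0,0,0.35]]' 25; python3 -m creep '[[0,0,0,0,0,-8,0.35],[0,0,0,0,0,-15,0.35],[0,0,0,0,0,-20,0.35],[0,0,0,0,0,-20,0.35],[0,0,0,0,0,-12,0.35],[0,0,0,0,0,0,0.35]]';python3 - <<'E'
from h import *
g=grab_frame("side"); crop(g,"s8.png",195,150,335,255,5.5)
x,y=rack(-19,-15)
need(x,y,245,np.pi/2+RYAW)
E
```

```text
clock: 11.3
eef_pos: [461.3, -130.5, 168.9]
tcp_rot: [-3.141, 0.001, 1.623]
contact_force: [0.9, -0.2, 1.0]
opening: 0.738
clock: 11.8
eef_pos: [461.0, -130.3, 248.5]
tcp_rot: [-3.14, 0.001, 1.623]
contact_force: [0.2, 0.3, 0.1]
opening: 0.735
t 11.85 tcp [ 460.9 -130.2  247.7] yaw 1.623 turn [-0.002  0.001 -0.111] shift now-axes [130.   96.2   2.4] shift after turn [118.6 110.    2.7] F [-0.3  0.2 -0. ] open 0.735
```

View pics/s8.png

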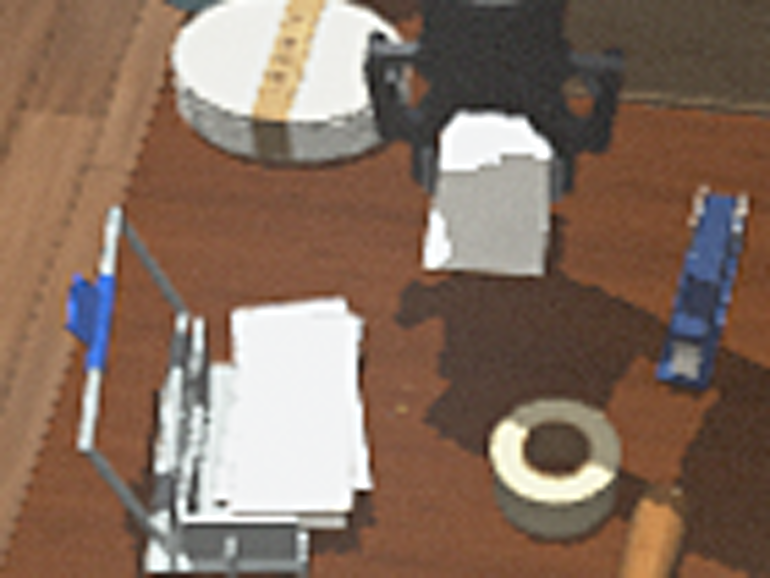

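Board 5 is held. Now I'll carry it over the pile.

```bash
python3 -m creep '[[0,0,-0.056,0,0,0,0.35],[0,0,-0.055,0,0,0,0.35],[0,0,0,15,14,0,0.35],[0,0,0,22,20,0,0.35],[0,0,0,22,20,0,0.35],[0,0,0,20,19,0,0.35],[0,0,0,16,14,0,0.35],[0,0,0,8,8,0,0.35],[0,0,0,0,0,0,0.35]]'
python3 - <<'E'
from h import *
x,y=rack(-19,-15)
need(x,y,208,np.pi/2+RYAW)
E
```

```text
clock: 12.6
eef_pos: [537.9, -8.3, 241.7]
tcp_rot: [-3.134, -0.001, 1.736]
contact_force: [-0.9, -0.6, -0.7]
opening: 0.734
t 12.6 tcp [537.9  -8.3 241.7] yaw 1.736 turn [-0.008 -0.001  0.002] shift now-axes [10.7 14.5 33.6] shift after turn [10.8 14.3 33.7] F [-0.9 -0.6 -0.7] open 0.734
```

```bash
python3 -m creep '[[-0.008,0,0,6,8,0,0.35],[0,0,0,5,6,10,0.35],[0,0,0,0,0,12,0.35],[0,0,0,0,0,6,0.35],[0,0,0,0,0,0,0.35]]'
python3 - <<'E'
from h import *
x,y=rack(-19,-15)
need(x,y,205.5,np.pi/2+RYAW)
E
```

```text
clock: 13.02
eef_pos: [549.5, 4.2, 209.7]
tcp_rot: [-3.14, -0.001, 1.735]
contact_force: [-0.7, -0.2, -0.2]
opening: 0.737
t 13.02 tcp [549.5   4.2 209.7] yaw 1.735 turn [-0.001 -0.001  0.001] shift now-axes [0.3 0.8 4.2] shift after turn [0.3 0.8 4.2] F [-0.7 -0.2 -0.2] open 0.737
```

```bash
python3 -m creep '[[0,0,0,0,0,2,0.35],[0,0,0,0,0,2,0.35],[0,0,0,0,0,0.5,0.35],[0,0,0,0,0,0,0.35]]'; python3 -m creep '[[0,0,0,0,0,0,0.15],[0,0,0,0,0,0,0.15],[0,0,0,0,0,0,0.15],[0,0,0,0,0,-10,0.15],[0,0,0,0,0,-20,0.15],[0,0,0,0,0,-20,0.15],[0,0,0,0,0,-10,0.15],[0,0,0,0,0,0,0.15]]'
python3 - <<'E'
from h import *
x,y=rack(-80,-50)
need(x,y,240,RYAW)
E
```

```text
clock: 13.35
eef_pos: [548.8, 2.8, 204.2]
tcp_rot: [-3.138, -0.001, 1.733]
contact_force: [-1.0, -0.5, -0.6]
opening: 0.734
clock: 14.02
eef_pos: [549.0, 2.6, 269.5]
tcp_rot: [-3.139, -0.001, 1.733]
contact_force: [0.3, 0.0, -0.3]
opening: 0.849
t 14.02 tcp [549.    2.6 269.5] yaw 1.733 turn [-2.00e-03  1.00e-03  1.57e+00] shift now-axes [-33.2 -59.4  29.6] shift after turn [-59.5  33.2  29.5] F [ 0.3  0.  -0.3] open 0.849
```

Board 5 is placed. Next I'll turn the gripper so both fingers push the front side together.

```bash
python3 -m creep '[[0,0,0.12,-2,-15,0,0.15],[0,0,0.12,0,-20,0,0.15],[0,0,0.12,0,-10,0,0.15],[0,0,0.12,0,0,0,0.15],[0,0,0.12,0,0,0,0.15],[0,0,0.12,0,0,0,0.15],[0,0,0.12,0,0,0,0.15],[0,0,0.12,0,0,0,0.15],[0,0,0.12,0,0,0,0.15],[0,0,0.12,0,0,0,0.15]]'>/dev/null; python3 -m creep '[[0,0,0.12,0,0,0,0.15],[0,0,0.12,0,0,0,0.15],[0,0,0.12,0,0,0,0.15],[0,0,0,0,0,0,0.15]]';python3 - <<'E'
from h import *
x,y=rack(-90,-10)
need(x,y,176,RYAW)
f=grab_frame("top"); crop(f,"t9.png",195,125,335,235,5.6)
g=grab_frame("side"); crop(g,"s9.png",195,170,335,275,5.5)
E
```

```text
clock: 15.18
eef_pos: [500.5, -1.8, 266.8]
tcp_rot: [-3.141, 0.001, 0.108]
contact_force: [0.4, -0.0, -0.8]
opening: 0.849
t 15.18 tcp [500.5  -1.8 266.8] yaw 0.108 turn [-0.001  0.001 -0.055] shift now-axes [-21.   -2.1  90.9] shift after turn [-21.   -3.3  90.8] F [ 0.4 -0.  -0.8] open 0.849
```

View pics/s9.png

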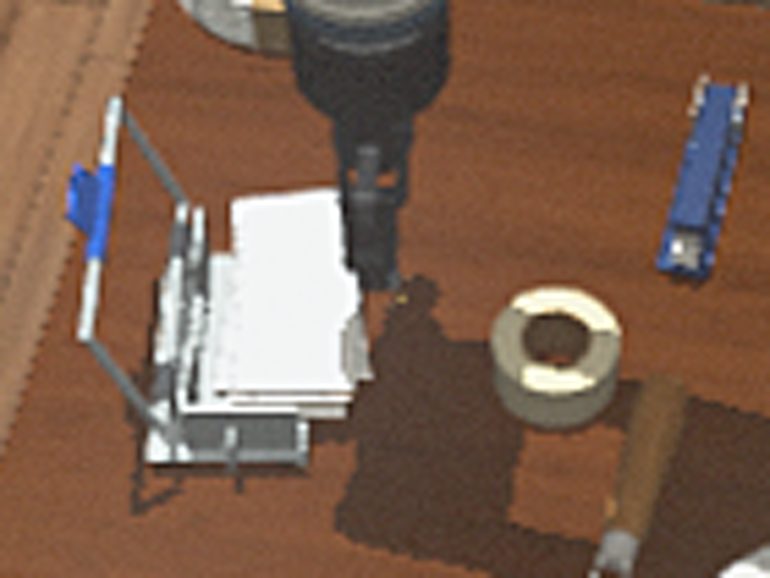

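View pics/t9.png

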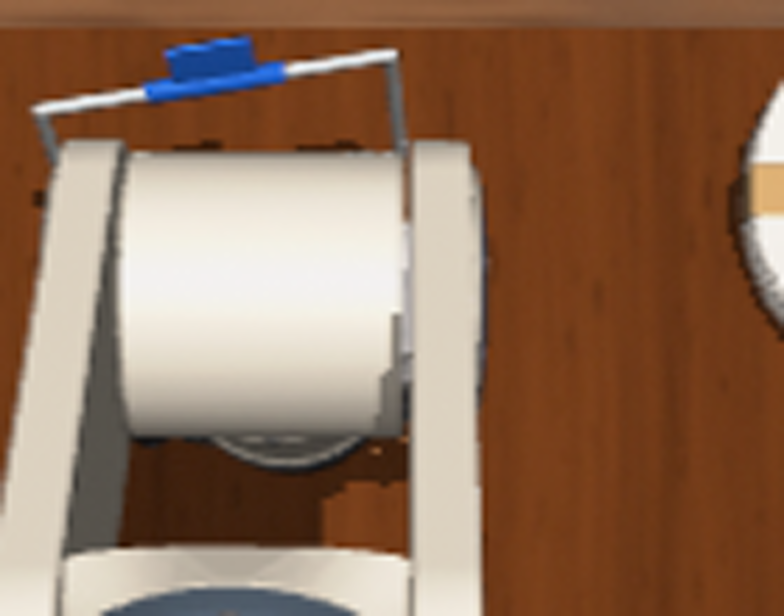

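```bash
python3 -m creep '[[0,0,-0.055,0,0,0,0.15],[0,0,0,-11,-2,0,0.15],[0,0,0,-10,-1.5,10,0.15],[0,0,0,0,0,20,0.15],[0,0,0,0,0,22,0.15],[0,0,0,0,0,20,0.15],[0,0,0,0,0,10,0.15],[0,0,0,0,0,5,0.15],[0,0,0,0,0,0,0.15]]';python3 - <<'E'
from h import *
x,y=rack(-90,-10)
need(x,y,176,RYAW)
E
```

```text
clock: 16.03
eef_pos: [473.3, -2.0, 177.4]
tcp_rot: [-3.141, 0.0, 0.195]
contact_force: [-0.5, -0.2, -0.2]
opening: 0.849
t 16.03 tcp [473.3  -2.  177.4] yaw 0.195 turn [-0.     0.     0.032] shift now-axes [5.9 1.1 1.4] shift after turn [5.9 0.9 1.4] F [-0.5 -0.2 -0.2] open 0.849
```

```bash
python3 -m creep '[[0,0,0.03,3,0.5,1,0.15],[0,0,0,5,0,0,0.15],[0,0,0,6,0,0,0.15],[0,0,0,6,0,0,0.15],[0,0,0,6,0,0,0.15],[0,0,0,5,0,0,0.15],[0,0,0,0,0,0,0.15]]';python3 - <<'E'
from h import *
x,y=rack(-43,-10)
need(x,y,176,RYAW)
g=grab_frame("side"); crop(g,"s10.png",195,170,305,275,5.6)
E
```

```text
clock: 16.62
eef_pos: [506.7, 3.3, 179.3]
tcp_rot: [3.142, -0.002, 0.169]
contact_force: [-0.3, -0.2, -0.2]
opening: 0.849
t 16.62 tcp [506.7   3.3 179.3] yaw 0.169 turn [-0.    -0.002  0.006] shift now-axes [19.1  0.9  3.3] shift after turn [19.1  0.8  3.3] F [-0.3 -0.2 -0.2] open 0.849
```

View pics/s10.png

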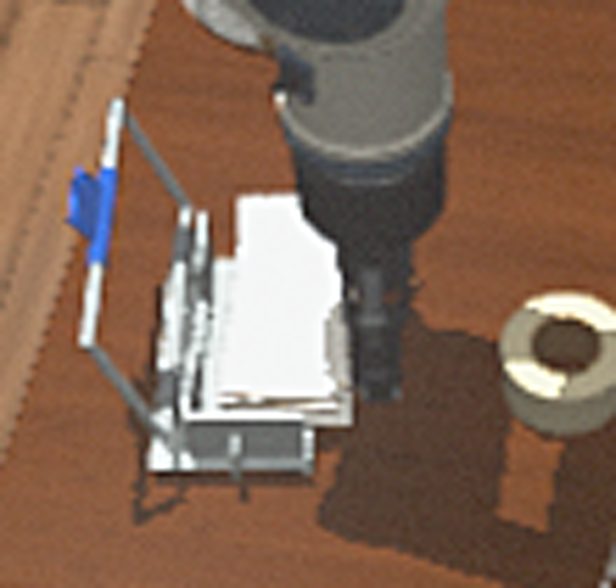

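```bash
python3 -m creep '[[0,0,0,4,0,4,0.15],[0,0,0,4,0,0.5,0.15],[0,0,0,4,0,0.5,0.15],[0,0,0,0,0,0,0.15]]';python3 -m creep '[[0,0,0,3,0,0,0.15],[0,0,0,2,0,0,0.15],[0,0,0,0,0,0,0.15]]';python3 - <<'E'
from h import *
x,y=rack(-43,-10)
need(x,y,176,RYAW)
E
```

```text
clock: 17.0
eef_pos: [517.6, 5.4, 173.3]
tcp_rot: [-3.141, 0.002, 0.17]
contact_force: [0.4, -0.2, 1.6]
opening: 0.852
clock: 17.25
eef_pos: [521.6, 6.1, 172.7]
tcp_rot: [-3.141, 0.007, 0.17]
contact_force: [-1.3, -1.5, 1.1]
opening: 0.853
t 17.25 tcp [521.6   6.1 172.7] yaw 0.17 turn [-0.001  0.007  0.007] shift now-axes [ 4.   1.1 -3.4] shift after turn [ 4.   1.1 -3.3] F [-1.3 -1.5  1.1] open 0.853
```

```bash
for i in 1 2 3; do python3 -m creep '[[0,0,0,2,0,-0.5,0.15],[0,0,0,0,0,0,0.15]]'|egrep 'eef|force|rot';done
```

```text
eef_pos: [523.5, 6.3, 173.0]
tcp_rot: [-3.141, 0.007, 0.17]
contact_force: [0.3, 0.1, 0.2]
eef_pos: [525.7, 6.7, 173.4]
tcp_rot: [-3.141, 0.007, 0.17]
contact_force: [-0.4, -0.4, -0.5]
eef_pos: [526.9, 7.1, 173.5]
tcp_rot: [-3.14, 0.01, 0.169]
contact_force: [-1.9, -0.4, -0.2]
```

```bash
for i in 1 2 3; do python3 -m creep '[[0,0,0,1.5,0,0,0.15],[0,0,0,0,0,0,0.15]]'|egrep 'eef|force|rot';done;python3 - <<'E'
from h import *
g=grab_frame("side"); crop(g,"s11.png",195,170,305,275,5.6)
E
```

```text
eef_pos: [527.4, 7.4, 173.1]
tcp_rot: [-3.139, 0.013, 0.168]
contact_force: [-0.8, -0.1, 0.7]
eef_pos: [527.8, 7.5, 172.7]
tcp_rot: [-3.139, 0.017, 0.168]
contact_force: [-1.0, -0.4, -0.1]
eef_pos: [528.3, 7.6, 172.5]
tcp_rot: [-3.139, 0.02, 0.167]
contact_force: [-2.1, 0.3, 0.8]
```

View pics/s11.png

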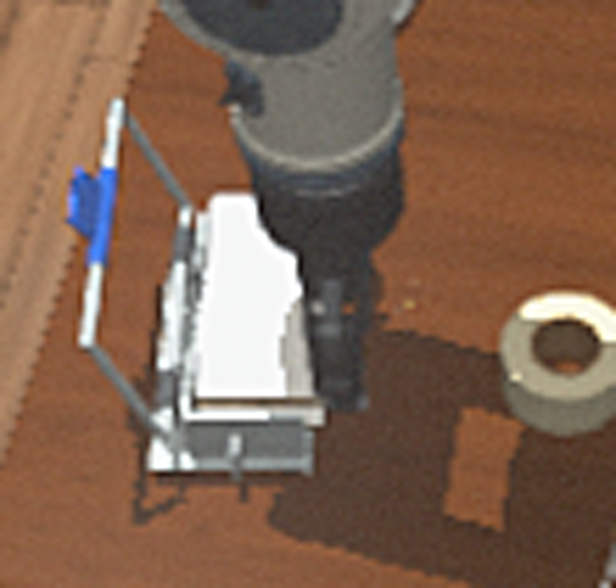

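The boards are up against the back stop, judging by the blocked tips. Next I'll back off and go round to the right side.

```bash
python3 -m creep '[[0,-0.02,0,-6,0,0,0.15],[0,0,0,-12,0,0,0.15],[0,0,0,-10,0,-10,0.15],[0,0,0,0,0,-25,0.3],[0,0,0,0,0,-25,0.45],[0,0,-0.12,0,0,-15,0.6],[0,0,-0.12,0,0,0,0.6],[0,0,-0.12,0,0,0,0.6],[0,0,-0.12,0,0,0,0.6],[0,0,-0.12,0,0,0,0.6]]'>/dev/null; python3 -m creep '[[0,0,-0.12,0,0,0,0.6],[0,0,-0.12,0,0,0,0.6],[0,0,-0.12,0,0,0,0.6],[0,0,-0.12,0,0,0,0.6],[0,0,-0.12,0,0,0,0.6],[0,0,-0.12,0,0,0,0.6],[0,0,-0.12,0,0,0,0.6],[0,0,-0.12,0,0,0,0.6],[0,0,0,0,0,0,0.6]]';python3 - <<'E'
from h import *
x,y=rack(-6,-125)
need(x,y,183,np.pi/2+RYAW)
f=grab_frame("top"); crop(f,"t12.png",195,125,335,235,5.6)
g=grab_frame("side"); crop(g,"s12.png",195,170,305,275,5.6)
E
```

```text
clock: 19.88
eef_pos: [497.0, 2.1, 256.1]
tcp_rot: [-3.124, 0.0, 1.794]
contact_force: [-0.3, -0.2, -0.6]
opening: 0.4
t 19.88 tcp [497.    2.1 256.1] yaw 1.794 turn [-0.017  0.001  0.06 ] shift now-axes [-119.9   60.    72.1] shift after turn [-116.2   65.9   73.1] F [-0.3 -0.2 -0.6] open 0.4
```

View pics/s12.png

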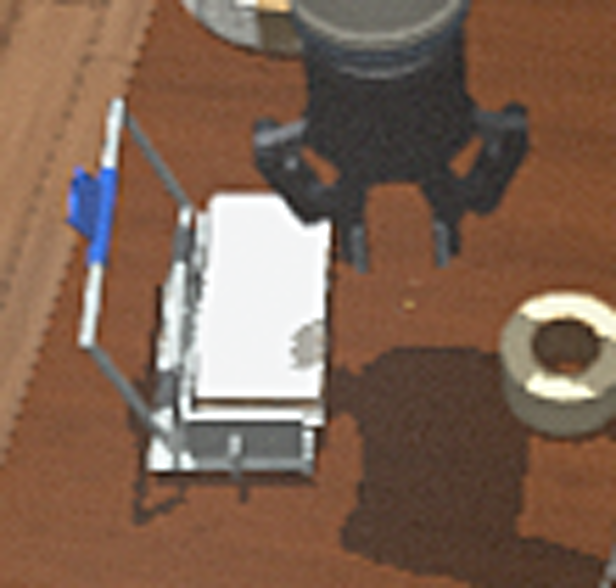

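View pics/t12.png

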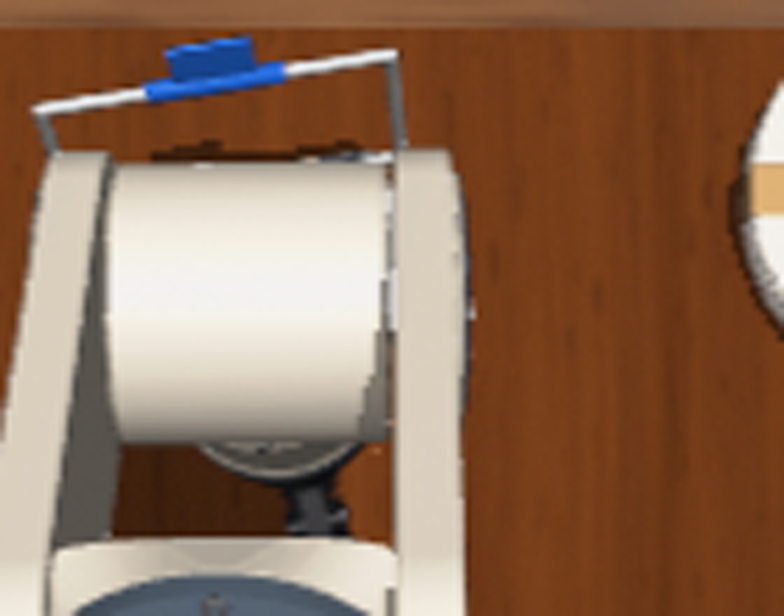

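All five boards are now flush at the back in this view. The gripper's knuckles stick out about 72 mm along the jaw axis. To stay clear of the bail wire, I'll push the right side with shut fingers and the jaw axis along rack y.

```bash
python3 -m creep '[[0,0,0.12,0,0,0,0.7],[0,0,0.12,0,0,0,0.8],[0,0,0.12,0,0,0,0.9],[0,0,0.12,0,0,0,1],[0,0,0.12,0,0,0,1],[0,0,0.12,0,0,0,1],[0,0,0.12,0,0,0,1],[0,0,0.12,0,0,0,1],[0,0,0.12,0,0,0,1],[0,0,0.12,0,0,0,1]]'>/dev/null; python3 -m creep '[[0,0,0.12,0,0,0,1],[0,0,0.12,0,0,0,1],[0,0,0.12,0,0,0,1],[0,0,0,0,0,0,1]]';python3 - <<'E'
from h import *
x,y=rack(-4,-128)
need(x,y,184,RYAW)
E
```

```text
clock: 21.15
eef_pos: [495.3, 1.9, 256.9]
tcp_rot: [3.139, 0.012, 0.147]
contact_force: [-0.5, -0.6, 0.2]
opening: 0.001
t 21.15 tcp [495.3   1.9 256.9] yaw 0.147 turn [ 0.002  0.012 -0.016] shift now-axes [ 72.3 117.9  72.3] shift after turn [ 69.6 119.2  72.9] F [-0.5 -0.6  0.2] open 0.001
```

```bash
python3 -m creep '[[0,0.012,-0.016,0,20,0,1],[0,0,0,5,28,0,1],[0,0,0,10,28,0,1],[0,0,0,18,22,0,1],[0,0,0,18,12,0,1],[0,0,0,12,6,5,1],[0,0,0,5,2,15,1],[0,0,0,2,0,18,1],[0,0,0,0,0,15,1],[0,0,0,0,0,8,1]]';python3 -m creep '[[0,0,0,0,0,0,1]]'>/dev/null;python3 - <<'E'
from h import *
x,y=rack(-4,-128)
need(x,y,184,RYAW)
g=grab_frame("side"); crop(g,"s13.png",195,170,305,275,5.6)
f=grab_frame("top"); crop(f,"t13.png",195,125,335,235,5.6)
E
```

```text
clock: 21.98
eef_pos: [588.2, -109.3, 196.8]
tcp_rot: [3.136, -0.01, 0.174]
contact_force: [-0.2, -0.7, -0.5]
opening: -0.001
t 22.07 tcp [ 587.5 -109.2  195.1] yaw 0.175 turn [ 0.005 -0.007  0.012] shift now-axes [-3.3 -5.5 11.1] shift after turn [-3.3 -5.4 11.1] F [-0.3  0.5  0.5] open -0.003
```

View pics/s13.png

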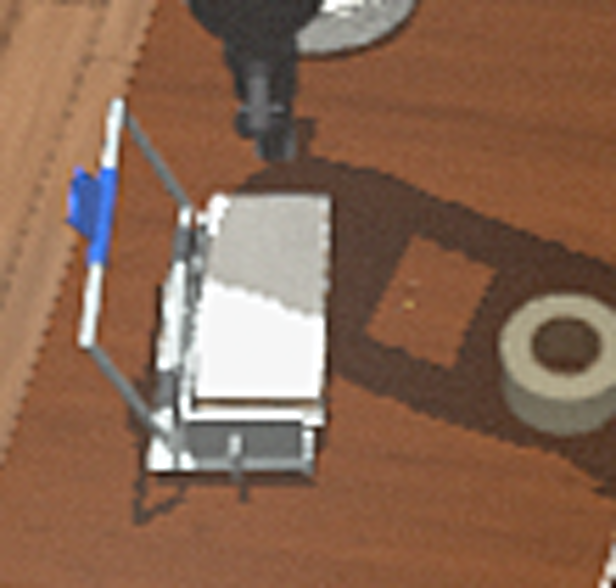

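View pics/t13.png

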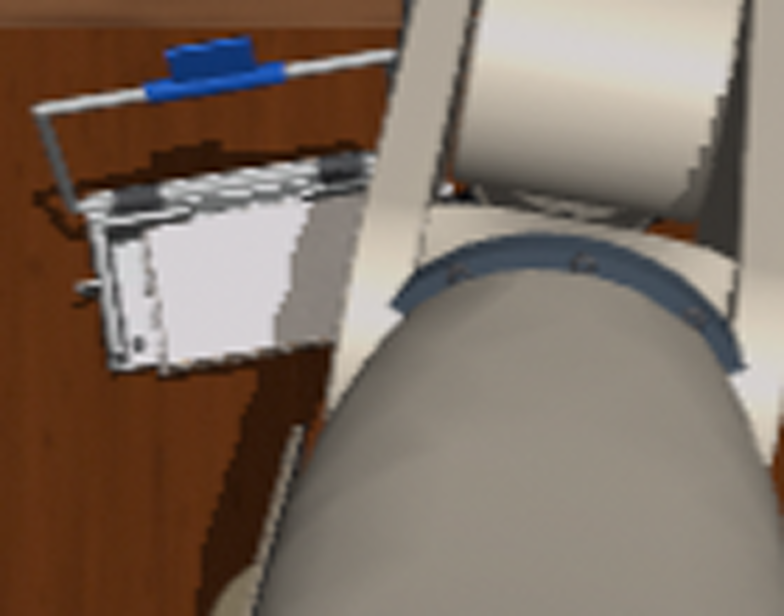

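The pile is flush at the back, with gaps left at the left stop. I'll lower the fingers and push left.

```bash
python3 -m creep '[[0.005,-0.007,0.012,-2,0,8,1],[0,0,0,0,0,4,1],[0,0,0,0,0,0,1]]';python3 -m creep '[[0,0,0,0,-4,0,1],[0,0,0,0,-5,0,1],[0,0,0,0,-5,0,1],[0,0,0,0,-5,0,1],[0,0,0,0,0,0,1]]';python3 - <<'E'
from h import *
x,y=rack(-2,-79.5)
need(x,y,184,RYAW)
E
```

```text
clock: 22.42
eef_pos: [586.4, -109.5, 186.0]
tcp_rot: [3.141, -0.004, 0.162]
contact_force: [-0.5, 0.2, 0.1]
opening: -0.003
clock: 22.83
eef_pos: [583.2, -88.8, 187.2]
tcp_rot: [3.14, -0.006, 0.162]
contact_force: [-0.0, -0.1, -0.6]
opening: -0.003
t 22.83 tcp [583.2 -88.8 187.2] yaw 0.162 turn [ 0.001 -0.006 -0.001] shift now-axes [ -0.5 -33.1   3.1] shift after turn [ -0.4 -33.    3.2] F [-0.  -0.1 -0.6] open -0.003
```

```bash
python3 -m creep '[[0,-0.004,0,0,-4,3,1],[0,0,0,0,-5,0,1],[0,0,0,0,-5,0,1],[0,0,0,0,0,0,1]]';python3 -m creep '[[0,0,0,0,-5,0.5,1],[0,0,0,0,-5,0,1],[0,0,0,0,0,0,1]]';python3 - <<'E'
from h import *
x,y=rack(-2,-79.5)
need(x,y,184,RYAW)
g=grab_frame("side"); crop(g,"s14.png",195,170,305,275,5.6)
E
```

```text
clock: 23.17
eef_pos: [581.1, -73.3, 184.4]
tcp_rot: [3.139, -0.003, 0.163]
contact_force: [-0.6, -0.2, 1.1]
opening: -0.001
clock: 23.42
eef_pos: [579.4, -62.5, 183.9]
tcp_rot: [3.139, -0.003, 0.163]
contact_force: [0.6, -0.5, -0.9]
opening: -0.002
t 23.42 tcp [579.4 -62.5 183.9] yaw 0.163 turn [ 0.003 -0.003 -0.   ] shift now-axes [-0.9 -6.5 -0.2] shift after turn [-0.9 -6.5 -0.1] F [ 0.6 -0.5 -0.9] open -0.002
```

View pics/s14.png

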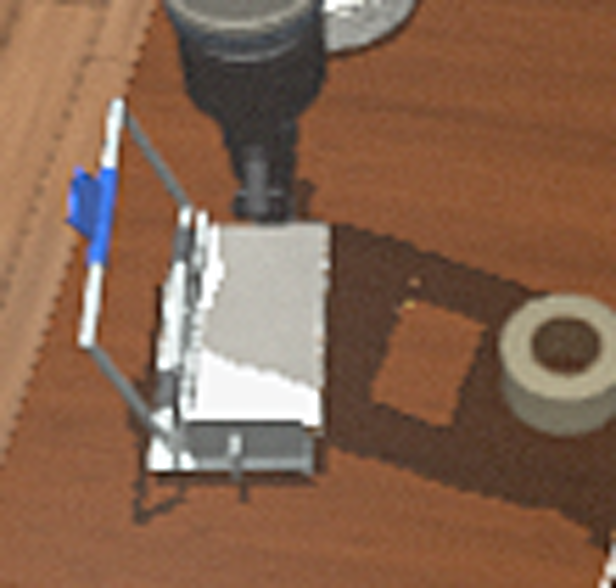

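```bash
for i in 1 2 3 4 5 6; do python3 -m creep '[[0,0,0,0,-1.7,0,1],[0,0,0,0,0,0,1]]'|egrep 'eef|force|rot';done
```

```text
eef_pos: [579.1, -60.8, 183.8]
tcp_rot: [3.139, -0.003, 0.163]
contact_force: [-0.2, 0.4, -0.7]
eef_pos: [578.8, -59.1, 183.7]
tcp_rot: [3.139, -0.003, 0.163]
contact_force: [0.3, -0.2, -0.4]
eef_pos: [578.6, -57.5, 183.7]
tcp_rot: [3.139, -0.003, 0.163]
contact_force: [0.1, 0.3, -0.5]
eef_pos: [578.3, -56.0, 183.7]
tcp_rot: [3.138, -0.003, 0.163]
contact_force: [-1.2, -1.6, -0.3]
eef_pos: [578.2, -55.7, 183.9]
tcp_rot: [3.136, -0.003, 0.164]
contact_force: [-0.6, -0.2, 0.2]
eef_pos: [578.2, -55.3, 184.1]
tcp_rot: [3.133, -0.004, 0.165]
contact_force: [0.3, 0.1, -0.4]
```

Now blocked against the left stop. I'll give it one firm tap, then back off and look.

```bash
python3 -m creep '[[0.006,0,0,0,-3,0,1],[0,0,0,0,0,0,1]]'|egrep 'eef|force|rot'; python3 -m creep '[[0,0,0,0,8,0,1],[0,0,0,0,12,0,1],[0,0,0,0,12,0,1],[0,0,0,-5,8,-15,1],[0,0,0,-15,0,-25,1],[0,0,0,-20,0,-20,0.8],[0,0,0,-25,0,0,0.5],[0,0,0,-20,0,0,0.15],[0,0,0,-10,0,0,0.15],[0,0,0,0,0,0,0.15]]';python3 - <<'E'
from h import *
x,y=rack(-80,0)
need(x,y,176,RYAW)
g=grab_frame("side"); crop(g,"s15.png",195,170,305,275,5.6)
f=grab_frame("top"); crop(f,"t15.png",195,125,285,192,8.6)
E
```

```text
eef_pos: [578.2, -55.6, 184.4]
tcp_rot: [3.133, -0.005, 0.167]
contact_force: [0.0, -0.2, 0.1]
clock: 25.47
eef_pos: [489.6, -118.4, 246.5]
tcp_rot: [3.136, -0.006, 0.165]
contact_force: [-0.1, -0.2, -0.5]
opening: 0.709
t 25.47 tcp [ 489.6 -118.4  246.5] yaw 0.165 turn [ 0.005 -0.006  0.001] shift now-axes [  18.5 -126.9   69.9] shift after turn [  18.8 -126.6   70.5] F [-0.1 -0.2 -0.5] open 0.709
```

View pics/s15.png

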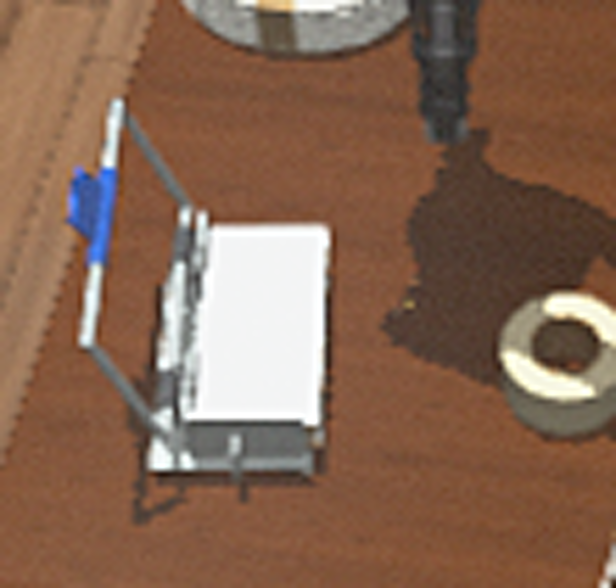

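View pics/t15.png

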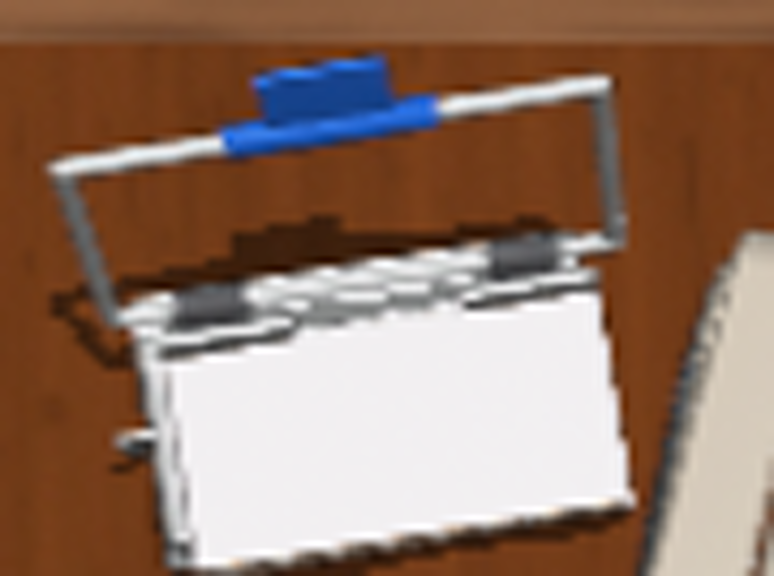

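The pile looks squared, with perhaps a little slack at the back. I'll do a second front tap centred at y=0.

```bash
python3 -m creep '[[0,0,0,-10,-20,0,0.15],[0,0,0,-5,-28,0,0.15],[0,0,0,0,-28,0,0.15],[0,0,0,0,-24,8,0.15],[0,0,0,0,-14,15,0.15],[0,0,0,0,-7,18,0.15],[0.005,-0.006,0,0,-2,14,0.15],[0,0,0,0,0,8,0.15],[0,0,0,0,0,4,0.15],[0,0,0,0,0,0,0.15]]';python3 - <<'E'
from h import *
x,y=rack(-43,0)
need(x,y,176,RYAW)
E
```

```text
clock: 26.4
eef_pos: [470.8, 6.9, 175.5]
tcp_rot: [3.139, -0.015, 0.166]
contact_force: [-0.8, 0.1, 0.2]
opening: 0.851
t 26.4 tcp [470.8   6.9 175.5] yaw 0.166 turn [ 0.003 -0.015  0.003] shift now-axes [54.   0.3  0.3] shift after turn [54.   0.1 -0.5] F [-0.8  0.1  0.2] open 0.851
```

```bash
python3 -m creep '[[0.003,-0.015,0.003,8,0,0,0.15],[0,0,0,12,0,0,0.15],[0,0,0,12,0,0,0.15],[0,0,0,8,0,0,0.15],[0,0,0,4,0,0,0.15],[0,0,0,0,0,0,0.15]]'|egrep 'eef|force|rot'; for i in 1 2 3; do python3 -m creep '[[0,0,0,2,0,0,0.15],[0,0,0,0,0,0,0.15]]'|egrep 'eef|force|rot';done
```

```text
eef_pos: [520.5, 13.0, 177.5]
tcp_rot: [3.141, -0.005, 0.16]
contact_force: [-0.2, 0.8, -0.5]
eef_pos: [522.7, 13.1, 177.9]
tcp_rot: [3.141, -0.006, 0.16]
contact_force: [-0.3, -0.2, -0.2]
eef_pos: [523.8, 13.3, 177.8]
tcp_rot: [3.141, -0.004, 0.16]
contact_force: [0.1, -0.1, 0.1]
eef_pos: [524.4, 13.5, 177.5]
tcp_rot: [3.141, -0.001, 0.16]
contact_force: [-0.1, 1.2, -0.3]
```

```bash
python3 -m creep '[[0,0,0,3,0,1.5,0.15],[0,0,0,0,0,0,0.15]]'|egrep 'eef|force|rot';python3 -m creep '[[0,0,0,5,0,1,0.15],[0,0,0,5,0,0,0.15],[0,0,0,0,0,0,0.15]]'|egrep 'eef|force|rot'; python3 -m creep '[[0,-0.01,0,-8,0,0,0.15],[0,0,0,-12,0,0,0.15],[0,0,0,-15,0,-10,0.15],[0,0,0,-10,0,-25,0.3],[0,0,0,0,10,-25,0.6],[0,0,0,0,25,-10,1],[0,0,0,0,30,0,1],[0,0,0,0,30,0,1],[0,0,0,0,20,0,1],[0,0,0,0,10,0,1]]';python3 - <<'E'
from h import *
x,y=rack(-2,-105)
need(x,y,184,RYAW)
g=grab_frame("side"); crop(g,"s16.png",195,190,265,260,8)
f=grab_frame("top"); crop(f,"t16.png",195,125,285,192,8.6)
E
```

```text
eef_pos: [525.1, 13.7, 175.4]
tcp_rot: [-3.141, 0.006, 0.159]
contact_force: [-1.2, -0.5, 0.7]
eef_pos: [527.8, 14.2, 172.5]
tcp_rot: [-3.14, 0.028, 0.159]
contact_force: [0.2, -0.7, 0.9]
clock: 28.65
eef_pos: [499.8, -118.8, 247.6]
tcp_rot: [3.141, 0.031, 0.165]
contact_force: [0.1, -0.4, -0.7]
opening: -0.001
t 28.65 tcp [ 499.8 -118.8  247.6] yaw 0.165 turn [0.001 0.031 0.002] shift now-axes [ 88.7 -23.4  60.8] shift after turn [ 86.8 -23.6  63.6] F [ 0.1 -0.4 -0.7] open -0.001
```

View pics/s16.png

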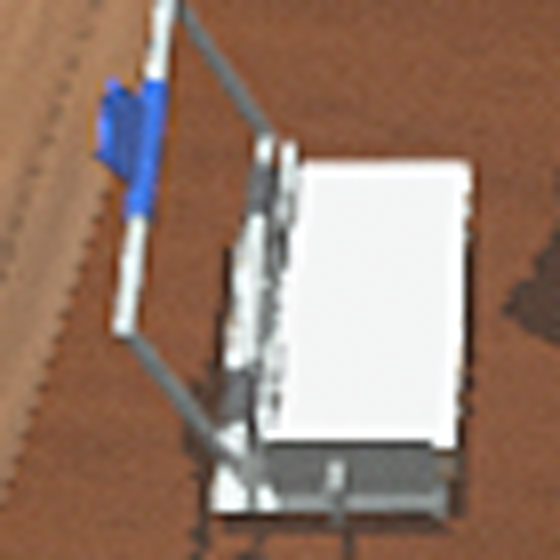

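View pics/t16.png

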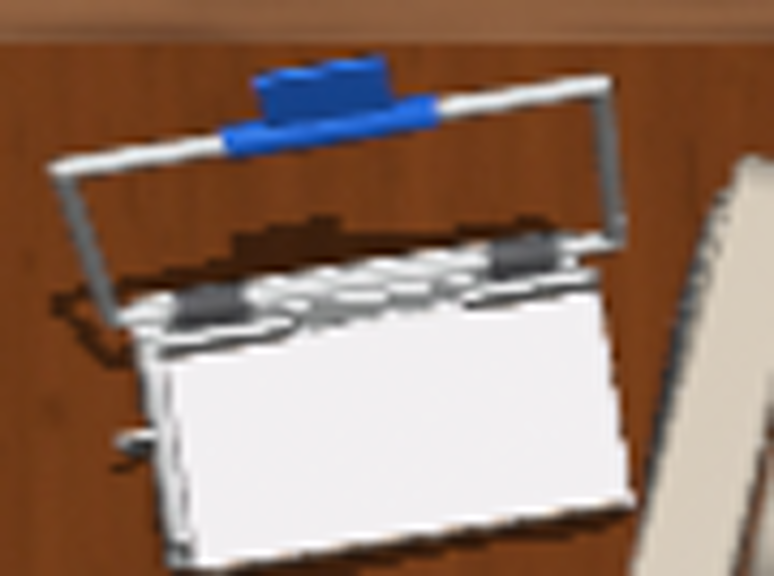

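The front face is aligned. One more right tap to be sure.

```bash
python3 -m creep '[[0,0.031,0,15,0,0,1],[0,0,0,25,0,0,1],[0,0,0,22,0,0,1],[0,0,0,14,0,4,1],[0,0,0,6,0,12,1],[0,0,0,2,0,16,1],[0,0,0,0,0,14,1],[0,0,0,0,0,8,1],[0,0,0,0,0,2,1],[0,0,0,0,0,0,1]]'
python3 - <<'E'
from h import *
x,y=rack(-2,-79.5)
need(x,y,184,RYAW)
E
```

```text
clock: 29.58
eef_pos: [589.6, -90.1, 186.8]
tcp_rot: [-3.138, -0.013, 0.17]
contact_force: [0.3, 0.1, 0.1]
opening: 0.004
t 29.58 tcp [589.6 -90.1 186.8] yaw 0.17 turn [-0.004 -0.013  0.007] shift now-axes [ -6.3 -35.4   2.9] shift after turn [ -6.5 -35.4   2.8] F [0.3 0.1 0.1] open 0.004
```

```bash
python3 -m creep '[[-0.004,-0.013,0.007,-6,-4,3,1],[0,0,0,0,-8,0,1],[0,0,0,0,-8,0,1],[0,0,0,0,-6,0,1],[0,0,0,0,-3,0,1],[0,0,0,0,0,0,1]]'|egrep 'eef|force|rot'; for i in 1 2 3 4; do python3 -m creep '[[0,0,0,0,-2,0,1],[0,0,0,0,0,0,1]]'|egrep 'eef|force|rot';done
```

```text
eef_pos: [577.9, -58.4, 185.8]
tcp_rot: [3.141, -0.001, 0.162]
contact_force: [0.2, -0.2, -0.3]
eef_pos: [577.8, -56.2, 186.5]
tcp_rot: [3.14, -0.002, 0.163]
contact_force: [-0.4, -1.6, 0.1]
eef_pos: [577.8, -56.0, 186.8]
tcp_rot: [3.137, -0.003, 0.164]
contact_force: [0.7, -0.4, -0.1]
eef_pos: [577.8, -55.5, 187.0]
tcp_rot: [3.134, -0.003, 0.164]
contact_force: [-0.2, 0.1, -0.2]
eef_pos: [577.7, -55.1, 187.1]
tcp_rot: [3.132, -0.004, 0.164]
contact_force: [-0.8, -0.4, 0.6]
```

```bash
python3 -m creep '[[0.009,0,0,0,4,4,1],[0,0,0,0,0,0,1],[0,0,0,0,-3,0,1],[0,0,0,0,-3,0,1],[0,0,0,0,-3,0,1],[0,0,0,0,0,0,1]]'|egrep 'eef|force|rot'; python3 -m creep '[[0.005,0,0,0,8,0,1],[0,0,0,0,14,0,1],[0,0,0,0,15,-5,1],[0,0,0,0,12,-20,1],[0,0,0,0,5,-28,1],[0,0,0,0,0,-30,1],[0,0,0,0,0,-30,1],[0,0,0,0,0,-30,1],[0,0,0,0,0,-30,1],[0,0,0,0,0,-20,1]]'
python3 - <<'E'
from h import *
x,y=rack(110,2)
need(x,y,310,RYAW)
g=grab_frame("side"); crop(g,"s17.png",195,190,265,260,8)
f=grab_frame("top"); crop(f,"t17.png",195,125,285,192,8.6)
E
```

```text
eef_pos: [578.0, -55.7, 182.9]
tcp_rot: [3.133, -0.006, 0.167]
contact_force: [0.2, 0.0, -0.9]
clock: 32.08
eef_pos: [585.4, -116.6, 378.1]
tcp_rot: [-3.136, 0.005, 0.166]
contact_force: [0.9, -0.4, -0.2]
opening: 0.004
t 32.08 tcp [ 585.4 -116.6  378.1] yaw 0.166 turn [-0.006  0.005  0.003] shift now-axes [ 114.8 -141.6   68.4] shift after turn [ 114.  -142.3   68.1] F [ 0.9 -0.4 -0.2] open 0.004
```

View pics/s17.png

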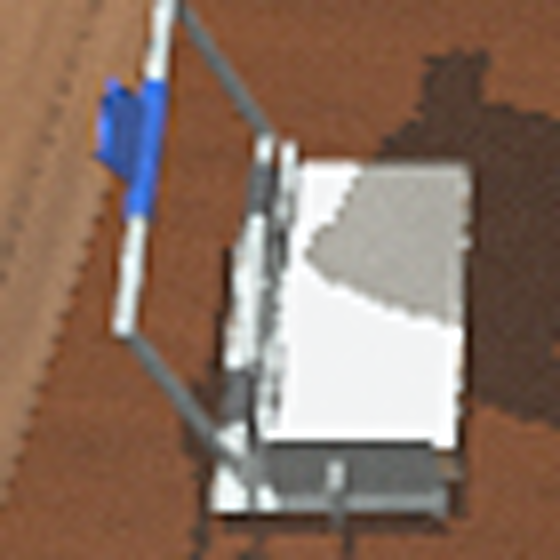

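View pics/t17.png

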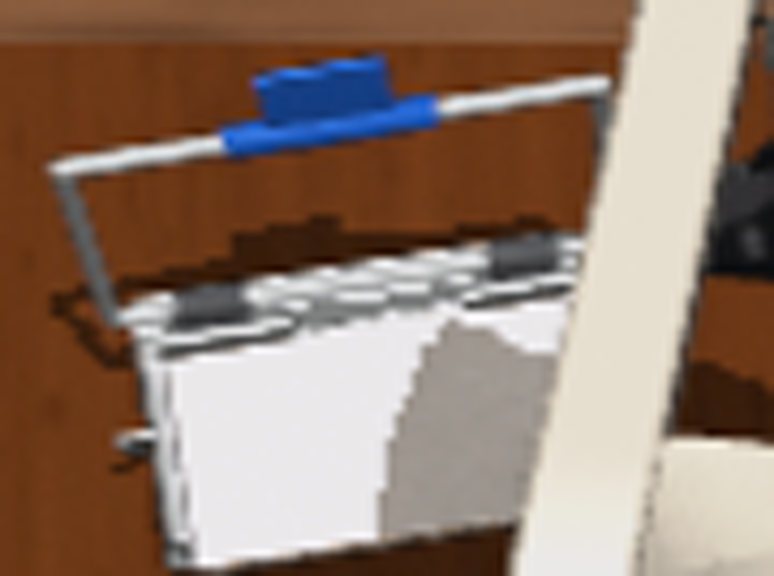

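The pile is squared on both sides. Now the bail, which stands at about 2.17 rad: I'll go behind its thumb tab with shut fingers.

```bash
python3 -m creep '[[0,0,0,16,-20,0,1],[0,0,0,20,-25,0,1],[0,0,0,20,-25,0,1],[0,0,0,20,-25,0,1],[0,0,0,18,-20,0,1],[0,0,0,10,-12,0,1],[0,0,0,5,-6,0,1],[0,0,0,0,0,0,1]]';python3 - <<'E'
from h import *
x,y=rack(110,2)
need(x,y,312,RYAW)
E
```

```text
clock: 32.85
eef_pos: [674.1, 33.8, 374.4]
tcp_rot: [-3.134, 0.006, 0.162]
contact_force: [0.3, 0.2, -0.3]
opening: -0.001
t 32.85 tcp [674.1  33.8 374.4] yaw 0.162 turn [-0.008  0.006 -0.001] shift now-axes [ 2.4 -7.8 62.4] shift after turn [ 2.  -8.3 62.4] F [ 0.3  0.2 -0.3] open -0.001
```

```bash
python3 -m creep '[[-0.008,0.006,0,2,-5,10,1],[0,0,0,0,-3,18,1],[0,0,0,0,0,18,1],[0,0,0,0,0,10,1],[0,0,0,0,0,5,1],[0,0,0,0,0,0,1]]';python3 - <<'E'
from h import *
x,y=rack(90,2)
need(x,y,315,RYAW)
g=grab_frame("side"); crop(g,"s18.png",185,150,275,240,6.6)
E
```

```text
clock: 33.35
eef_pos: [672.0, 37.2, 307.5]
tcp_rot: [3.139, 0.003, 0.159]
contact_force: [-0.7, 0.7, -1.0]
opening: 0.0
t 33.35 tcp [672.   37.2 307.5] yaw 0.159 turn [ 0.003  0.003 -0.004] shift now-axes [-16.5  -4.6  -7.5] shift after turn [-16.4  -4.7  -7.5] F [-0.7  0.7 -1. ] open 0.0
```

View pics/s18.png

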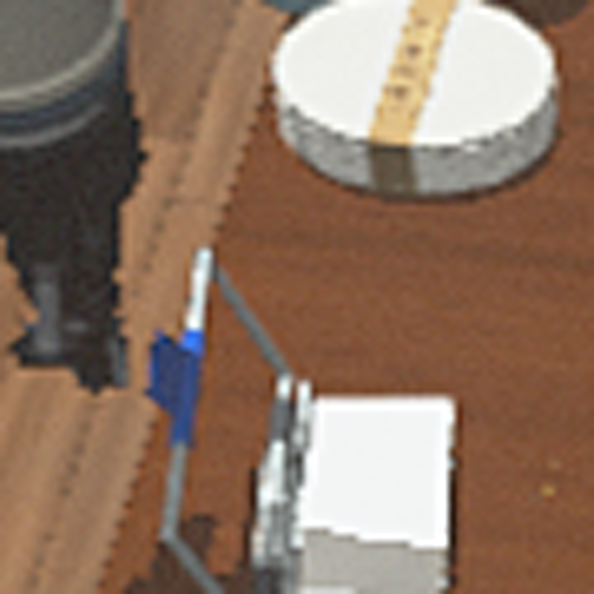

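```bash
python3 -m creep '[[0,0,0,-8,-3,-2,1],[0,0,0,-8,-2,-3,1],[0,0,0,-10,0,-3,1],[0,0,0,-10,0,-3,1],[0,0,0,-10,0,0,1],[0,0,0,-10,0,0,1],[0,0,0,0,0,0,1]]';python3 - <<'E'
from h import *
x,y=rack(29,2)
need(x,y,319.6,RYAW)
g=grab_frame("side"); crop(g,"s19.png",185,150,275,240,6.6)
E
```

```text
clock: 33.98
eef_pos: [610.3, 32.1, 324.4]
tcp_rot: [3.138, -0.004, 0.158]
contact_force: [-0.3, 0.3, 0.1]
opening: -0.001
t 33.98 tcp [610.3  32.1 324.4] yaw 0.158 turn [ 0.004 -0.004 -0.005] shift now-axes [-15.8   0.4   4.8] shift after turn [-15.8   0.4   4.8] F [-0.3  0.3  0.1] open -0.001
```

View pics/s19.png

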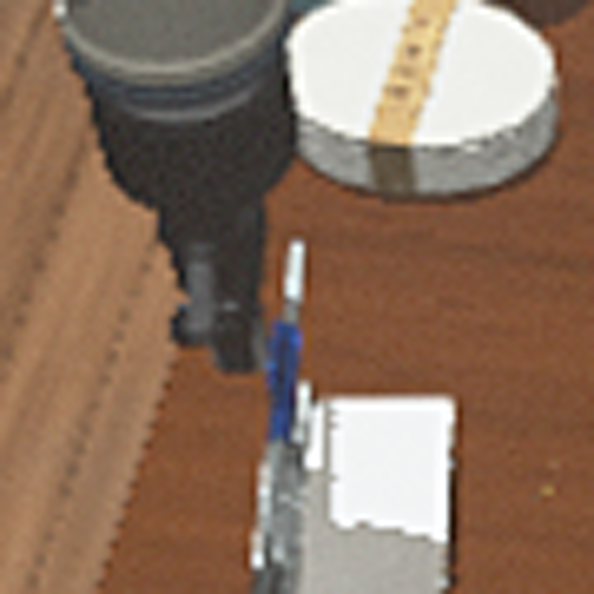

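The bail follows and is about upright. I'll continue along the arc.

```bash
python3 -m creep '[[0,0,0,-8,0,2,1],[0,0,0,-8,0,3,1],[0,0,0,-9,0,4,1],[0,0,0,-9,0,4,1],[0,0,0,-9,0,5,1],[0,0,0,0,0,0,1]]';python3 - <<'E'
from h import *
x,y=rack(0.8,2)
need(x,y,307,RYAW)
g=grab_frame("side"); crop(g,"s20.png",185,150,275,240,6.6)
E
```

```text
clock: 34.53
eef_pos: [564.7, 24.8, 304.4]
tcp_rot: [3.138, -0.005, 0.158]
contact_force: [0.1, -0.3, 0.3]
opening: 0.003
t 34.53 tcp [564.7  24.8 304.4] yaw 0.158 turn [ 0.004 -0.005 -0.005] shift now-axes [ 2.2  0.5 -2.6] shift after turn [ 2.2  0.5 -2.6] F [ 0.1 -0.3  0.3] open 0.003
```

View pics/s20.png

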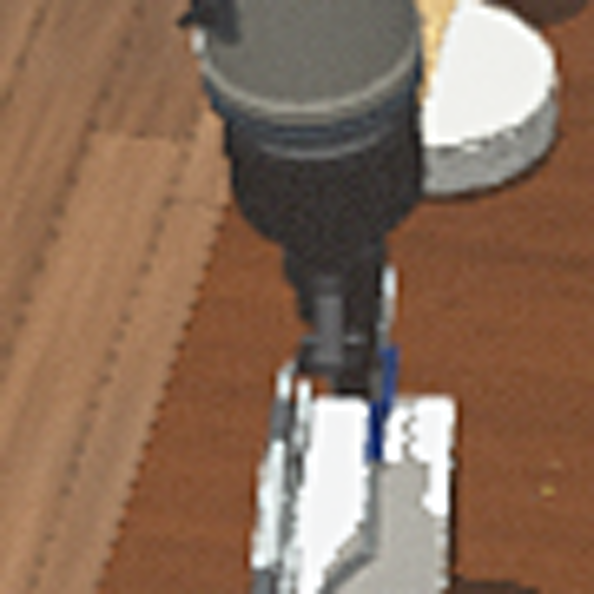

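```bash
python3 -m creep '[[0,0,0,-7,0,5,1],[0,0,0,-7,0,6,1],[0,0,0,-7,0,6,1],[0,0,0,-6,0,8,1],[0,0,0,0,0,0,1]]';python3 - <<'E'
from h import *
x,y=rack(-38.8,2)
need(x,y,260,RYAW)
g=grab_frame("side"); crop(g,"s21.png",185,150,275,240,6.6)
E
```

```text
clock: 35.0
eef_pos: [537.0, 20.2, 277.3]
tcp_rot: [3.138, -0.007, 0.158]
contact_force: [-0.4, 0.7, -0.6]
opening: -0.006
t 35.0 tcp [537.   20.2 277.3] yaw 0.158 turn [ 0.004 -0.007 -0.005] shift now-axes [-9.5  0.5 17.3] shift after turn [-9.4  0.5 17.3] F [-0.4  0.7 -0.6] open -0.006
```

View pics/s21.png

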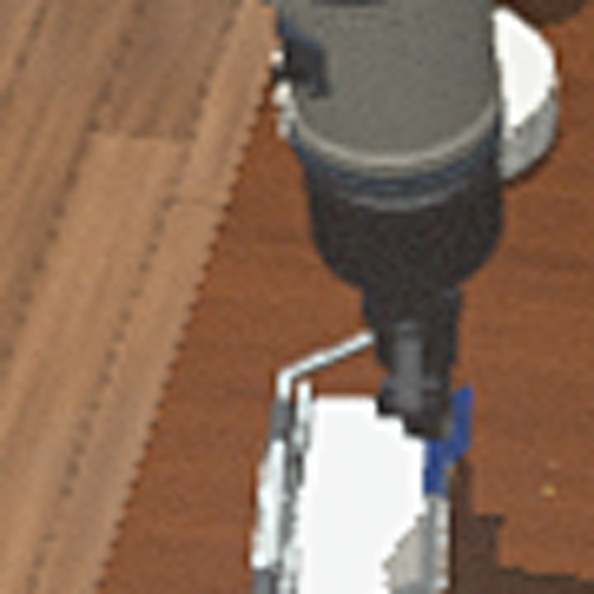

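```bash
python3 -m creep '[[0,0,0,-4,0,8,1],[0,0,0,-5,0,8,1],[0,0,0,-5,0,8,1],[0,0,0,-3,0,7,1],[0,0,0,0,0,0,1]]';python3 - <<'E'
from h import *
x,y=rack(-58,2)
need(x,y,200,RYAW)
g=grab_frame("side"); crop(g,"s22.png",185,150,275,240,6.6)
E
```

```text
clock: 35.47
eef_pos: [520.4, 17.3, 244.0]
tcp_rot: [3.137, -0.01, 0.158]
contact_force: [-0.1, -0.5, -0.5]
opening: -0.0
t 35.47 tcp [520.4  17.3 244. ] yaw 0.158 turn [ 0.004 -0.01  -0.005] shift now-axes [-12.    0.2  43.8] shift after turn [-11.6   0.3  44. ] F [-0.1 -0.5 -0.5] open -0.0
```

View pics/s22.png

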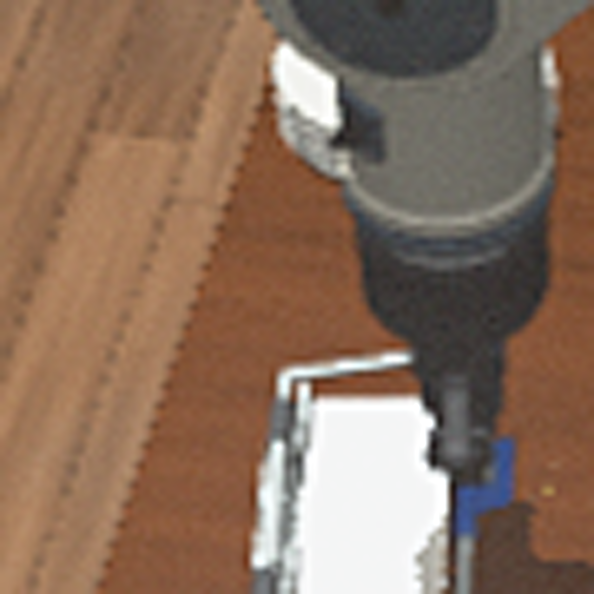

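```bash
python3 -m creep '[[0,-0.01,0,-4,0,8,1],[0,0,0,-4,0,8,1],[0,0,0,-3,0,8,1],[0,0,0,0,0,7,1],[0,0,0,0,0,4,1],[0,0,0,0,0,0,1]]';python3 - <<'E'
from h import *
x,y=rack(-58,2)
need(x,y,198.4,RYAW)
E
for i in 1 2 3; do python3 -m creep '[[0,0,0,0,0,2,1],[0,0,0,0,0,0,1]]'|egrep 'eef|force|rot';done
```

```text
clock: 36.02
eef_pos: [509.5, 15.3, 206.0]
tcp_rot: [3.137, -0.0, 0.158]
contact_force: [-0.8, -0.5, 0.1]
opening: 0.003
t 36.02 tcp [509.5  15.3 206. ] yaw 0.158 turn [ 0.004 -0.    -0.005] shift now-axes [-0.5  0.1  7.6] shift after turn [-0.5  0.1  7.6] F [-0.8 -0.5  0.1] open 0.003
eef_pos: [509.5, 15.3, 203.4]
tcp_rot: [3.137, 0.001, 0.158]
contact_force: [-0.3, 0.3, 0.3]
eef_pos: [509.9, 15.3, 201.5]
tcp_rot: [3.137, -0.0, 0.158]
contact_force: [0.1, -1.2, -0.1]
eef_pos: [510.2, 15.3, 199.7]
tcp_rot: [3.137, -0.001, 0.158]
contact_force: [-0.6, 0.1, -0.4]
```

```bash
for i in 1 2 3 4 5; do python3 -m creep '[[0,0,0,0,0,2,1],[0,0,0,0,0,0,1]]'|egrep 'eef|force|rot';done;python3 - <<'E'
from h import *
g=grab_frame("side"); crop(g,"s23.png",195,180,275,250,7)
E
```

```text
eef_pos: [510.5, 15.3, 198.4]
tcp_rot: [3.137, -0.002, 0.158]
contact_force: [-1.6, -0.3, 3.0]
eef_pos: [510.5, 15.3, 198.5]
tcp_rot: [3.137, -0.002, 0.158]
contact_force: [-1.0, -1.0, 0.4]
eef_pos: [510.7, 15.3, 198.6]
tcp_rot: [3.137, -0.002, 0.158]
contact_force: [-0.8, 0.5, -1.2]
eef_pos: [510.9, 15.3, 198.6]
tcp_rot: [3.137, -0.003, 0.158]
contact_force: [-0.5, 0.0, -0.2]
eef_pos: [511.0, 15.3, 198.6]
tcp_rot: [3.137, -0.004, 0.158]
contact_force: [-0.5, 0.1, 0.1]
```

View pics/s23.png

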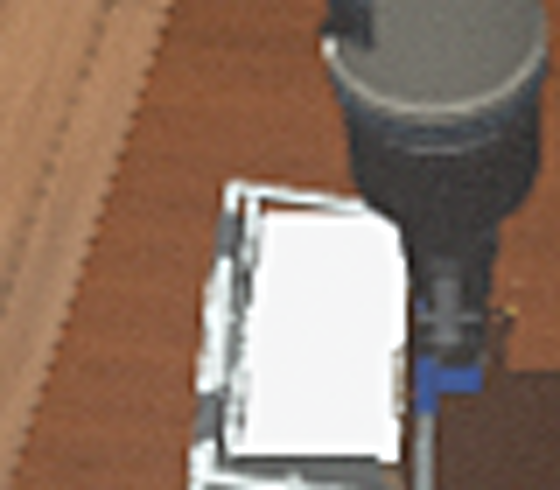

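The tip stops at z=25, exactly the shut height of the tab. I'll press once more firmly, lift off and check.

```bash
python3 -m creep '[[0,0,0,0,0,5,1],[0,0,0,0,0,5,1],[0,0,0,0,0,0,1]]'; python3 -m creep '[[0,0,0,0,0,-5,1],[0,0,0,0,0,-20,1],[0,0,0,0,0,-30,1],[0,0,0,0,0,-35,1],[0,0,0,-25,0,-30,1],[0,0,0,-30,0,-20,1],[0,0,0,-25,20,0,1],[0,0,0,-10,30,0,1],[0,0,0,0,30,0,1],[0,0,0,0,30,0,1]]'|egrep 'clock|eef';python3 -m creep '[[0,0,0,0,30,0,1],[0,0,0,0,30,0,1],[0,0,0,0,20,0,1],[0,0,0,0,0,0,1]]'|egrep 'clock|eef'
python3 - <<'E'
from h import *
g=grab_frame("side"); crop(g,"s24.png",200,180,270,250,8)
cv2.imwrite("pics/s24full.png",g["color"][:,:,::-1])
f=grab_frame("top"); crop(f,"t24.png",195,135,285,200,8.6);cv2.imwrite("pics/t24full.png",f["color"][:,:,::-1])
E
```

```text
clock: 37.65
eef_pos: [511.6, 15.4, 199.1]
tcp_rot: [3.137, -0.004, 0.158]
contact_force: [0.2, -0.5, -0.5]
opening: 0.0
clock: 38.48
eef_pos: [435.9, -106.1, 348.4]
clock: 38.82
eef_pos: [449.2, -192.9, 349.7]
```

View pics/s24.png

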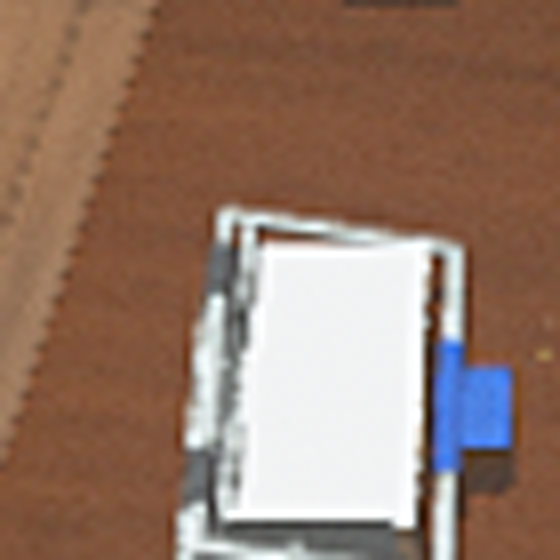

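View pics/t24.png

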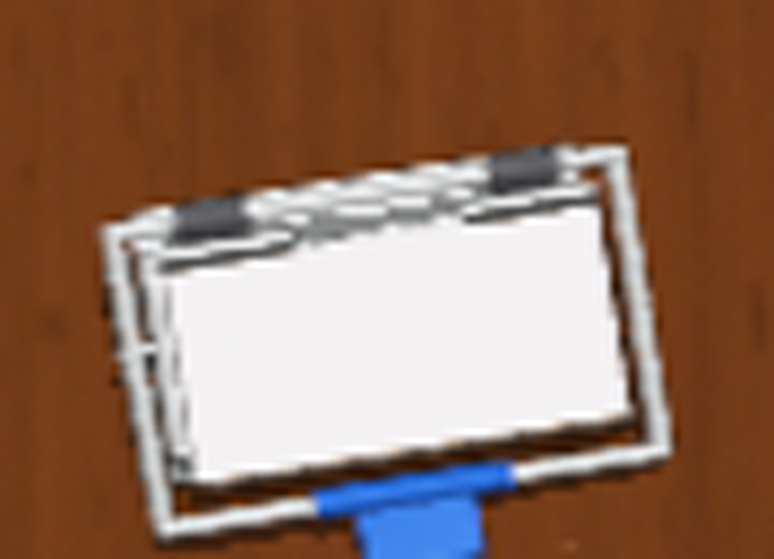

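View pics/t24full.png

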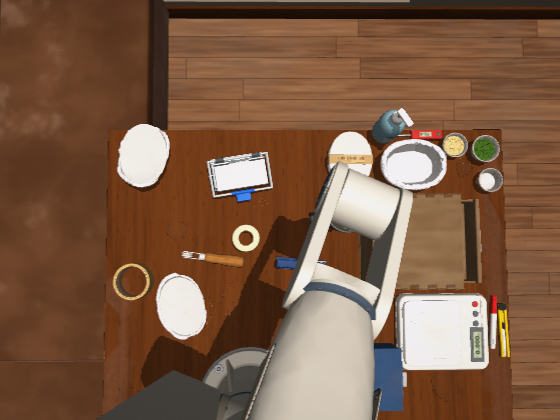

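Run:
```python
from h import *
for n,p in (("top",(240,175)),("side",(241,228))):
    f=grab_frame(n); c=f["color"]; m=((c.min(2)>215)).astype(np.uint8); m=cv2.morphologyEx(m,cv2.MORPH_OPEN,np.ones((4,4),np.uint8))
    k,l,st,ce=cv2.connectedComponentsWithStats(m,connectivity=4); i=l[p[1],p[0]]
    cs=max(cv2.findContours((l==i).astype(np.uint8),0,1)[0],key=cv2.contourArea).reshape(-1,2)
    w=ray(f,cs,40)[:,:2].astype(np.float32); print(n,st[i],cv2.minAreaRect(w))
f=grab_frame("top")
# bail front bar ends at z 23 (crop t24 px), expected rack (-42,+77/-73)
for px,q in (((165,530),(-42,77)),((662,452),(-42,-73)),((110,230),(44,77)),((622,155),(44,-73))):
    z=23 if q[0]<0 else 46
    print(q,ray(f,np.array(px)/8.6+[195,135]-.44,z)[0].round(1),np.round(rack(*q),1))
print(sense()["clock"])
```

```text
top [ 216  161   53   30 1235] ((566.1181030273438, 20.111129760742188), (64.39421081542969, 128.3590087890625), 8.75917911529541)
side [231 211  23  35 737] ((564.016357421875, 26.388935089111328), (64.94599914550781, 123.6880874633789), 11.148975372314453)
(-42, 77) [514.   92.6  23. ] [512.6  91.7]
(-42, -73) [536.9 -55.7  23. ] [536.9 -56.3]
(44, 77) [600.3 106.6  46. ] [597.4 105.6]
(44, -73) [622.3 -44.1  46. ] [621.8 -42.4]
39.0667
```

The bail is home and the pile is square. The label roll and lid stack sit where they were in the first picture, and what shows of the stapler does too. I'm handing in.

Run:
```python
from rig import job
print(job.sign_off())
```

```text
the job is handed in; nothing more can be done
None
```

The job is handed in, at about 39 s of the 72 s allowed. All five boards are squared in the rack, as far as the checks below can show, and the bail is folded down. I laid both loose boards on the pile, tapped it twice each on the front and right sides, then pushed the bail over and pressed its thumb tab.

What the last checks showed:
- **Boards:** on the last taps the fingers stopped hard against the pile within about 1 mm of where the back and left stops should be. No board edge shows sticking out in front or on the right. I judged the lower boards only by that and by the taps, since just the top one is visible from above.
- **Top board position:** the top view puts its centre about 2 mm from my rack estimate and its angle about 0.01 rad off.
- **Disagreement:** the side view gave about 4.6 mm and 0.03 rad. I put less weight on it because it measured the board about 6 mm short.
- **Bail:** the fingertips stopped at 25 mm, the shut height of the tab. In the top picture the front bar is within about 2 mm of its shut position.
- **Things around the work:** the label roll and lid stack look unmoved. The arm partly hid the stapler in the last picture, but the part that shows is where it was.
- **Forces:** the wrist readings I printed stayed at about 3 N or below.

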